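# Set the washed workshop parts out to dry

### The job

Set the washed parts out to dry: take the lid off the wash pot and set it down, knob up, in the middle of the cork mat, then lift the basket out of the pot by its bail and hang it, and every basket standing on the bench, by the bail on the drying stand, one to a hook. Take every metal template out of its rack and lean it against the front of the wooden rest board, foot on the bench and clearly slanting back onto the board's top edge. Leave everything hanging or standing still, and do not knock over or shove the other things on the bench.

Things in the scene. Friction and masses are not known exactly. Their poses are not given: they have to be found in the camera images.
- stand: fixed steel drying stand: a 12 mm rail along its y, 330 mm long, 200 mm high, on two end posts at y = -165 and 165; three 8 mm thick hooks reach 92 mm from the rail along its -x (roughly towards the robot); a 10 mm high drip tray below, x -110 to 5 mm. Nothing above the rail but the hook tips. Origin: on the bench under the rail's middle, z up
- hook1 (a point): middle hook, at the stand's y = 0: the point where the axis of a bail's bar lies when it hangs in the hook's low part, 65 mm in front (-x) of the rail, 202 mm above the bench, 8 mm above the hook wire's axis; the tip turns up 92 mm in front of the rail, its top 220 mm above the bench. Axes as the stand's
- hook0 (a point): hook at the stand's y = -115 mm: the point where the axis of a bail's bar lies when it hangs in the hook's low part, 65 mm in front (-x) of the rail, 202 mm above the bench, 8 mm above the hook wire's axis; the tip turns up 92 mm in front of the rail, its top 220 mm above the bench. Axes as the stand's
- hook2 (a point): hook at the stand's y = +115 mm: the point where the axis of a bail's bar lies when it hangs in the hook's low part, 65 mm in front (-x) of the rail, 202 mm above the bench, 8 mm above the hook wire's axis; the tip turns up 92 mm in front of the rail, its top 220 mm above the bench. Axes as the stand's
- pot: fixed round steel wash pot, outer diameter 160, height 140, wall 4, floor 5 mm thick, open at the top once its lid is off; two small side handles. Origin: centre of the underside
- lid: loose round aluminium lid, diameter 166 mm, about 0.22 kg, lying on the pot's rim with an 8 mm deep plug (diameter 136 to 140) inside the mouth. Origin: centre of the plug's underside, z up; the flange is at 8 to 12 mm and the dark wooden knob (diameter 26, on a 16 mm stem) at 26 to 48 mm above it
- lid_knob (a point): centre of the lid's knob, 37 mm above the lid's origin
- mat: fixed round cork mat, diameter 180, 4 mm thick, flat on the bench. Origin: centre of the underside
- basket_pot: square steel draining basket 80 (x) x 84 (y) x 50 mm high, wall 3, 0.25 kg, small brass fittings inside; a rigid wire bail (8 mm thick) stands over it in its y-z plane: uprights at y = -40 and +40, a straight level bar between, its axis 115 mm above the underside. Origin: centre of the underside, z up. It starts inside the pot, under the lid, on the pot's floor
- basket_a: square steel draining basket 80 (x) x 84 (y) x 50 mm high, wall 3, 0.25 kg, small wooden spools inside; a rigid wire bail (8 mm thick) stands over it in its y-z plane: uprights at y = -40 and +40, a straight level bar between, its axis 115 mm above the underside. Origin: centre of the underside, z up. Starts on the bench; may be absent
- basket_b: square steel draining basket 80 (x) x 84 (y) x 50 mm high, wall 3, 0.25 kg, small dark wooden pegs inside; a rigid wire bail (8 mm thick) stands over it in its y-z plane: uprights at y = -40 and +40, a straight level bar between, its axis 115 mm above the underside. Origin: centre of the underside, z up. Starts on the bench; may be absent
- basket_pot_bail (a point): middle of the bail's level bar of that basket, on its axis; axes as the basket's, the bar runs along y
- basket_a_bail (a point): middle of the bail's level bar of that basket, on its axis; axes as the basket's, the bar runs along y
- basket_b_bail (a point): middle of the bail's level bar of that basket, on its axis; axes as the basket's, the bar runs along y
- template_a: flat aluminium violin-outline template, 6 mm thick (x), 140 mm high (z), 110 wide (y) for the lowest 50 mm, 72 at the waist, 92 for the top 50 mm, about 0.2 kg. Starts upright in the rack's nearer (-x) slot; may be absent. Origin: centre of its foot edge, z up along its height
- template_b: flat aluminium violin-outline template, 6 mm thick (x), 140 mm high (z), 110 wide (y) for the lowest 50 mm, 72 at the waist, 92 for the top 50 mm, about 0.2 kg. Starts upright in the rack's farther (+x) slot; may be absent. Origin: centre of its foot edge, z up along its height
- rack: fixed wooden rack, 96 (x) x 120 (y) mm, with two slots along y at x = -30 and +30 mm, each 10 mm wide, floor 10 mm and walls up to 51 mm above the bench. Origin: centre of the underside
- rest: fixed wooden rest board, 260 mm long (y), 18 thick (x -9 to 9), 80 mm high, with a 15 mm high base behind it out to x = +55 mm. The templates lean on its front (-x) side, feet on the bench in front, heads over its top edge; there is room for two side by side. Origin: centre of the board's underside
- plane: bystander: small block plane, 130 x 42 x 51 mm
- bottle: bystander: amber bottle, diameter 52, height 130 mm
- jar: bystander: glass jar, diameter 60, height 80 mm
- mallet: bystander: round wooden mallet standing on its head, diameter 56, height 165 mm
- offcut: bystander: wooden offcut 50 x 50 x 35 mm
Mind the look-alikes: they are no part of the job. Leave any pink or purple look-alike of the template_a alone.

How it is judged (in metres and radians):
On the way, in this order (a step that is already met when the one before it is completed fails the run):
1. the lid lies knob up on the cork mat (horizontal distance between lid and mat below 0.035 m and height (world z) of lid below 0.01 m and angle between lid's own z axis and vertical below 0.08 rad and linear speed of lid below 0.03 m/s), for 0.2 s.
2. the basket from the pot hangs on a hook ((distance between basket_pot_bail and hook0 below 0.048 m or distance between basket_pot_bail and hook1 below 0.048 m or distance between basket_pot_bail and hook2 below 0.048 m) and contact force between basket_pot and stand above 0.5 N and angle between basket_pot's own z axis and vertical below 0.4 rad and linear speed of basket_pot below 0.06 m/s), for 0.2 s.
At the end, for the whole second after the job is handed in: Lid knob up and level on the mat, within 35 mm of its centre. Each basket hangs still on the stand, one to a hook, bail middle within 48 mm of the hook point, upright to 0.40 rad. Each template: foot on the bench, bearing on the rest, 0.10 to 0.70 rad from upright, still (all of step 1 and all of step 2 and (distance between basket_a_bail and hook0 below 0.048 m or distance between basket_a_bail and hook1 below 0.048 m or distance between basket_a_bail and hook2 below 0.048 m) and contact force between each of basket_a, basket_b and stand above 0.5 N and angle between each of basket_a, basket_b's own z axis and vertical below 0.4 rad and linear speed of each of basket_a, basket_b below 0.06 m/s and (distance between basket_b_bail and hook0 below 0.048 m or distance between basket_b_bail and hook1 below 0.048 m or distance between basket_b_bail and hook2 below 0.048 m) and angle between template_a's own z axis and vertical between 0.1 and 0.7 rad and height (world z) of each of template_a, template_b below 0.012 m and contact force between each of template_a, template_b and rest above 0.05 N and linear speed of each of template_a, template_b below 0.03 m/s and angle between template_b's own z axis and vertical between 0.1 and 0.7 rad and distance between basket_pot_bail and basket_a_bail above 0.06 m and distance between each of basket_pot_bail, basket_a_bail and basket_b_bail above 0.06 m); the robot touches nothing.
It fails at once if one of the other things on the bench is knocked over or shoved more than 4 cm (distance of any of plane, bottle, jar, mallet, offcut from where it was at the start of the episode above 0.04 m or angle between any of plane, bottle, jar, mallet, offcut's own z axis and vertical above 0.5 rad).
Of basket_a, basket_b only 1 to 2 are there at a start; the rules pass over those that are not, and their reading is None.
Of template_a, template_b only 1 to 2 are there at a start; the rules pass over those that are not, and their reading is None.
At some moment in a run one of basket_a, basket_b may be knocked a few centimetres aside while the robot is not near it.
It also fails if it takes over 210 s, if anything falls off the work surface, if the arm or the gripper's body presses on something with over 40 N, if the wrist force passes 120 N, or if a joint passes its speed limit or range.

### The arm

A 7-joint arm with a two-finger parallel gripper is mounted at the origin on the work surface. World frame = base frame: x ahead of the robot, y to its left, z up, the work surface at z = 0. Lengths are in mm, angles in degrees, forces in N, time in s.
With the tool pointing down it reaches from about 425 to 925 mm from the base axis. Payload 6.8 kg.
Tool frame: the origin (TCP) lies midway between the tips of the shut fingers; the grasp point (between the pads) lies 19 mm behind it; z points along the fingers, y is the line along which they close (so a half turn about z gives the same grasp; the last joint's range is limited). The gripper opens to 88 mm and grips with 3 to 60 N. Pads are 20 mm wide; open, the fingers measure 115 mm over their backs; the gripper's body (75 mm by 178 mm) begins 61 mm behind the grasp point.
Start: joints at [-79.188, 27.33, 1.283, 89.118, -0.659, 63.558, -4.761], TCP at [197.408, 645.506, 222.664] pointing down, gripper open.
Joint ranges: [-169.35, 169.35], [-19.33, 120.38], [-80.79, 83.38], [13.8, 139.57], [-78.32, 258.32], [9.67, 109.79], [-169.56, 169.56]. Speed limits (degrees/s): [136.94, 136.94, 180, 180, 180, 180, 180].

### API

Orientations are given as [roll, pitch, yaw] about the fixed x, y, z axes, in that order (R = Rz(yaw) Ry(pitch) Rx(roll)).
In Python, from plant import robot, eyes, order gives the robot as it stands.
- The arm moves only by the shell command python3 -m pendant 'ROWS' [OPENING] [FORCE]. ROWS is JSON, a list of rows, each a list of 4 numbers: the shift along the tool's x, y, z normalised to -1 to 1, where 1 is 5 cm, then the turn about the tool's z normalised to -1 to 1, where 1 is 1.5 rad. In form: [[tx, ty, tz, spin], ...]. A call has 1 to 8 rows; each row shifts and turns the commanded pose from where the row before left it, along the tool's axes as they then stand; what a row does not reach is not made up. A row lasts 1/12 s, in which the tool goes at most 41.7 mm and 7.16 degrees, less where a joint would pass 70% of its speed; a pose out of reach is approached as far as the arm can. A call with a number of a shift or a turn outside -1 to 1 is refused whole. A call with a gripper value outside its range is refused whole. OPENING is the closure, from -1 (fully open) to 1 (shut), set as the call begins (- or left out, the last holds). The fingers move at their own pace and stop on an object; FORCE is the grip in N (left out, the last holds). Time passes only in rows, so rows that do not move let the fingers close. It gives the time, the measured TCP pose, the force, the opening and the grip force at its end, in the units of the state.
- robot.read_state(): the state, without advancing time (a new reading comes with each control period).
- eyes.get_image(name): name is "side" or "top" or "wrist"; returns the picture (384x512x3 uint8, red, green, blue); there is no depth.
- eyes.calibration(name): a dict with "fx", "fy", "cx", "cy" (pixels), "D" ([k1, k2, p1, p2, k3] as OpenCV has them; the pictures are not rectified), "rvec" (rotation vector, rad) and "tvec" (3), from world to camera coordinates, as OpenCV has them. Camera axes: x right, y down, z forward; pixel columns grow to the right and rows downward; lengths in mm; the calibration is good to about 2 mm. A picture is of the moment at which its call begins: read the wrist's pose just before it. calibration takes no time and is no camera call; for the wrist camera it gives the pose at the moment of the call.
- order.close_job(): hands the job in; it is judged then, once.
Trained networks look in the newest picture that a camera, given by its name, has taken for a name from the list of things; names that differ only in an ending like _2 or _b are one class to them, and where a whole thing is asked for, a point or a joint stands for the part that bears it (a point fixed in the world has none). Each returns a list of dicts, best first, with "confidence" (0 to 1); they miss things now and then, are a little off and sometimes report something else, mostly with a low value. They report only what shows in the picture. A call takes as long as a camera call. They do not tell look-alikes from the thing itself.
- eyes.search_frame(camera, target): "position" ([x, y, z] in mm, in the coordinates of the camera as it stood for that picture, good to about 4 mm: the middle of the surface that is visible of it).
- eyes.cut_out(camera, target): "region" (384x512 bool, what is visible of it).
The state is a dict: "time": time; "joint_pos": joint angles; "dq": joint speeds; "joint_torque": joint torques, N m; "tool_pos": TCP position; "orientation": TCP orientation; "force": force on the tool from outside, world axes, zero at the start; "torque": the same for the moment, N m; "grip_width": finger opening in mm; "grip_force": force on a finger pad.
Only numpy, scipy, OpenCV 4.12 (cv2) and the standard library are available. Lean on these libraries where they do the work, as an engineer would, in place of code of your own. Each camera call takes 0.05 s, during which the arm holds its last target. There are 200 camera calls.

## Working session

There is one attempt and no reset: what is moved stays moved. The work goes in short steps, Python scripts to look and compute and a shell command to move; the robot and the scene stay as the last step left them, time stands still between calls to the robot, and variables do not carry over. Pictures are saved under pics/ and viewed, at most 14 in all, crops included, and the job is handed in when it is done.

```bash
ls; mkdir -p pics
python3 - <<'E'
from plant import robot, eyes, order
import cv2
s=robot.read_state(); print(s)
for n in ["side","top"]:
    im=eyes.get_image(n); cv2.imwrite(f"pics/{n}0.png",cv2.resize(im[:,:,::-1],(800,600)))
    c=eyes.calibration(n); print(n,c)
E
```

```text
pics
{'time': 0.0, 'joint_pos': array([-79.18928831,  27.37624278,   1.28034988,  89.17668125,
        -0.65901466,  63.55655108,  -4.76216549]), 'dq': array([ 0.05061032, -0.08689849,  0.008951  , -0.02542334, -0.01949298,
        0.09425568, -0.0438526 ]), 'joint_torque': array([-3.14129911e-04, -5.82851565e+01,  1.53431766e+00, -2.72633171e+01,
       -5.44106599e-02,  1.67216890e-02,  1.40536863e-04]), 'tool_pos': array([197.24588276, 644.9252604 , 221.68862012]), 'orientation': array([-1.79898161e+02,  7.64957357e-03,  1.62995602e+02]), 'force': array([-0.91671913, -0.45906618,  0.52197097]), 'torque': array([ 0.00243531, -0.0120156 ,  0.04178546]), 'grip_force': 0.0, 'grip_width': 87.66933665484946}
side {'fx': 347.79928808708496, 'fy': 347.79928808708496, 'cx': 256.4170802086481, 'cy': 185.67715233929772, 'D': array([-0.00912228,  0.        ,  0.        ,  0.        ,  0.        ]), 'rvec': array([ 0.47673682, -2.60252033,  1.33515098]), 'tvec': array([517.9045274 , 206.65242717, 817.69607222])}
top {'fx': 386.7192269385625, 'fy': 386.7192269385625, 'cx': 257.14806640657366, 'cy': 199.93381776521474, 'D': array([-0.09361119,  0.        ,  0.        ,  0.        ,  0.        ]), 'rvec': array([ 2.12398963, -2.16989233,  0.08833641]), 'tvec': array([  41.80527455,  543.34875596, 1136.48677537])}
```

View pics/side0.png

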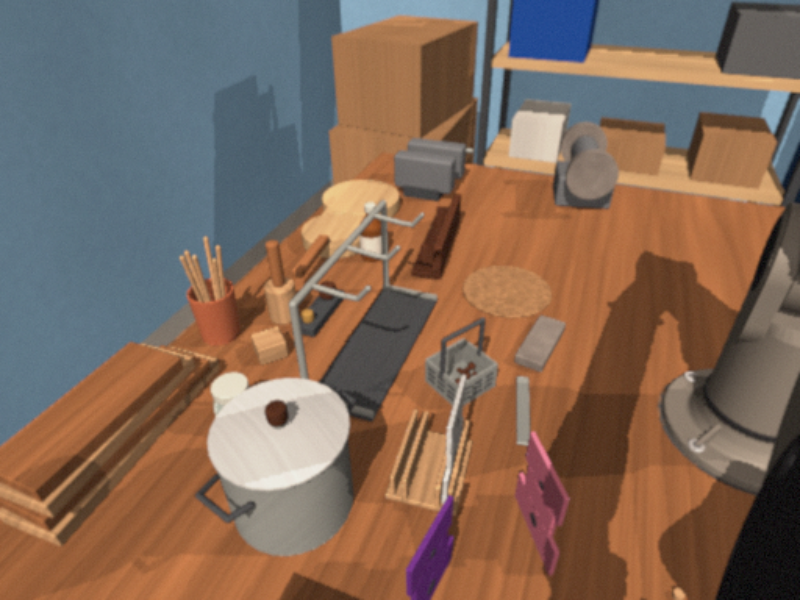

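View pics/top0.png

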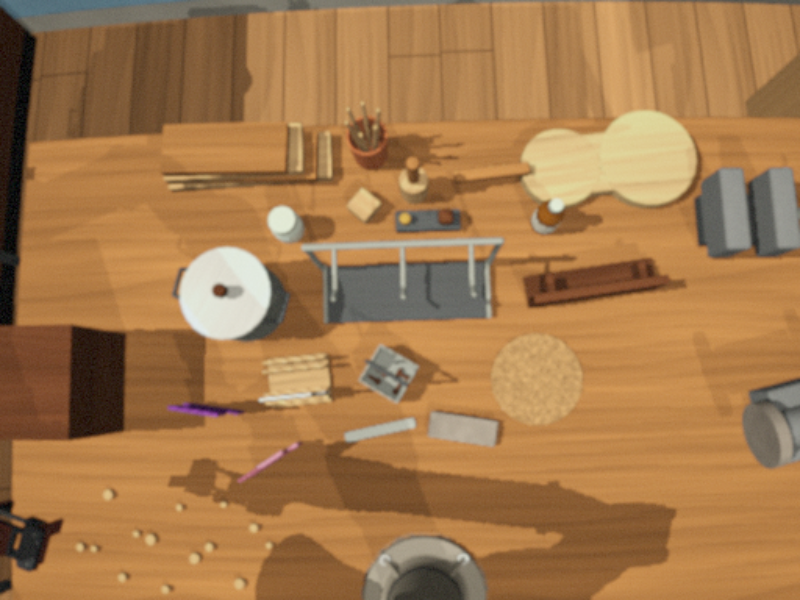

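```bash
cat > h.py <<'E'
from plant import robot, eyes, order
import numpy as np, cv2
from scipy.spatial.transform import Rotation as Ro
np.set_printoptions(precision=1,suppress=True)
def cam(c): return (np.array([[c['fx'],0,c['cx']],[0,c['fy'],c['cy']],[0,0,1.]]),c['D'],cv2.Rodrigues(c['rvec'])[0],np.array(c['tvec']))
def toworld(p,c): K,D,R,t=cam(c); return R.T@(np.array(p)-t)
def proj(P,c):
    K,D,R,t=cam(c); return cv2.projectPoints(np.array(P,float).reshape(-1,1,3),c['rvec'],c['tvec'],K,D)[0].reshape(-1,2)
def ray(uv,c):
    K,D,R,t=cam(c); u=cv2.undistortPoints(np.array(uv,float).reshape(-1,1,2),K,D).reshape(-1,2)
    d=np.c_[u,np.ones(len(u))]@R; return -R.T@t,d
def onz(uv,c,z):
    o,d=ray(uv,c); return o+d*((z-o[2])/d[:,2:3])
def tri(uv1,c1,uv2,c2):
    o1,d1=ray([uv1],c1);o2,d2=ray([uv2],c2);d1=d1[0];d2=d2[0]
    A=np.stack([d1,-d2],1);s=np.linalg.lstsq(A,o2-o1,rcond=None)[0];p,q=o1+s[0]*d1,o2+s[1]*d2
    return (p+q)/2,np.linalg.norm(p-q)
def snap(n):
    im=eyes.get_image(n); return im,eyes.calibration(n)
def show(im,f,box=None,k=None):
    x0,y0,x1,y1=box or (0,0,512,384); a=im[y0:y1,x0:x1,::-1]; k=k or min(800/a.shape[1],600/a.shape[0])
    cv2.imwrite('pics/'+f,cv2.resize(a,None,fx=k,fy=k,interpolation=cv2.INTER_CUBIC)[:600,:800])
E
cat > t.py <<'E'
from h import *
for n in ["side","top"]:
    im,c=snap(n)
    for t in ["stand","pot","lid","lid_knob","mat","basket_a","basket_a_bail","template_a","rack","rest","plane","bottle","jar","mallet","offcut"]:
        r=eyes.search_frame(n,t); print(n,t,[(round(d['confidence'],2),toworld(d['position'],c)) for d in r[:4] if d['confidence']>.15])
E
python3 t.py
```

```text
side stand [(0.89, array([594.9,  40.5,  11.2]))]
side pot [(0.61, array([531.2, 407.5,  82.2]))]
side lid [(0.8, array([568.2, 355.1, 148.2]))]
side lid_knob [(0.59, array([568.5, 359.4, 144.8])), (0.18, array([595.3,  43.8,   2.6]))]
side mat [(0.56, array([ 406.1, -217.6,    3.7]))]
side basket_a [(0.6, array([429.7,  53.8,  33.4]))]
side basket_a_bail [(0.38, array([565.9, 356.5, 148. ]))]
side template_a [(0.98, array([361.9, 400.8, 100.9])), (0.82, array([382. , 250. , 106.6])), (0.81, array([266.7, 287. ,  79. ]))]
side rack [(0.8, array([424.1, 254.1,  10.4])), (0.41, array([385.8, 249.2, 105.6]))]
side rest [(0.87, array([ 577. , -277.1,   42.1]))]
side plane [(0.58, array([721.3, -11.2,  23.3]))]
side bottle [(0.7, array([594.3,  42.3,   7.8]))]
side jar [(0.55, array([725.1, 260.5,  78.3]))]
side mallet [(0.63, array([789.9,  17.4,  74.7]))]
side offcut [(0.56, array([752.3, 112.9,  32.9]))]
top stand [(0.89, array([595.8,  23.6,  14.8])), (0.62, array([428.6,  60. ,   1.7])), (0.58, array([573.9, 339.6, 150. ]))]
top pot [(0.81, array([551.6, 279.3,  96. ]))]
top lid [(0.
[... 181 characters left out ...]
sket_a [(0.97, array([428.4,  60.4,   3.3]))]
top basket_a_bail [(0.53, array([ 597.7, -337.3,   17.8]))]
top template_a [(0.57, array([274.7, 265.8, 132. ])), (0.51, array([596.2,  23. ,  18. ])), (0.49, array([362.3, 396.2,  90.8])), (0.39, array([391.2, 222.7, 149. ]))]
top rack [(0.59, array([422.1, 236.8,   7.5]))]
top rest [(0.68, array([ 594.2, -339. ,   19.3]))]
top plane [(0.63, array([728.5, -28.4,  21.4]))]
top bottle [(0.85, array([ 711.7, -246. ,   85.7]))]
top jar [(0.81, array([714.3, 248. ,  76.6])), (0.37, array([601.8,  22.1,  13.6]))]
top mallet [(0.75, array([787.4,  -0.1,  76.6])), (0.72, array([ 412.2, -224.8,    6.1]))]
top offcut [(0.78, array([757.3, 101.4,  41.3]))]
```

```bash
cat >> h.py <<'E'
def plan(x=None,y=None,z=None,yaw=None,p=None):
    """print spin rows then tool-axis shift (units) to reach the target from the measured pose"""
    s=robot.read_state(); q=s['tool_pos']; y0=s['orientation'][2]
    a=0 if yaw is None else (yaw-y0+90)%180-90   # half turn equal
    yy=np.radians(y0+a); d=np.array([x if x is not None else q[0],y if y is not None else q[1],z if z is not None else q[2]])-q
    tx=d[0]*np.cos(yy)+d[1]*np.sin(yy); ty=d[0]*np.sin(yy)-d[1]*np.cos(yy); tz=-d[2]
    print('t',round(s['time'],1),'pos',q,'yaw',round(y0,1),'-> spin total',round(-a/85.944,3),'shift total',np.round(np.array([tx,ty,tz])/50,3),'j7',s['joint_pos'][6].round())
E
python3 - <<'E'
from h import *
cs,ct=eyes.calibration('side'),eyes.calibration('top')
k=1.5625
pts={'railL':((296,303),(303,247)),'railR':((381,206),(502,241)),'knob':((276,412),(220,290)),'tip1':((397,254),(403,297)),'tip0':((423,217),(473,287)),'tip2':((366,294),(333,300)),
'restL':((416,272),(529,302)),'bailmid':((463,333),(391,368)),}
for n,(a,b) in pts.items(): print(n,*tri(np.array(a)/k,cs,np.array(b)/k,ct))
print('mat',onz(np.array([[537,379]])/k,ct,4),onz(np.array([[508,291]])/k,cs,4))
plan(500,345,330,0)
E
python3 - <<'E'
from h import *
im,c=snap('wrist'); show(im,'w0.png',k=1); print(c)
im,c=snap('top'); show(im,'t1.png',(150,140,440,300))
E
```

```text
railL [637.1 188.3 202.1] 4.715846314307404
railR [ 645.9 -146.   188.9] 4.737005178261663
knob [575.8 343.2 167.7] 1.1587155575936323
tip1 [550.   22.4 202.7] 0.1612019405555798
tip0 [555.7 -94.9 209.3] 14.576902939853364
tip2 [549.  138.9 205. ] 3.298144769441955
restL [ 580.9 -213.8   12.1] 41.10001152104523
bailmid [433.1  49.   97.8] 5.628429981489453
mat [[ 410.3 -230.4    4. ]] [[ 406.3 -220.     4. ]]
t 1.7 pos [197.4 645.5 222.6] yaw 163.0 -> spin total -0.198 shift total [-6.1 -6.  -2.1] j7 -5.0
{'fx': 277.4548828726559, 'fy': 277.4548828726559, 'cx': 251.1557017138405, 'cy': 191.75091118984477, 'D': array([-0.,  0.,  0.,  0.,  0.]), 'rvec': array([-2.3, -1.7, -0.2]), 'tvec': array([-674.6,  -33.1,  390.7])}
```

View pics/t1.png

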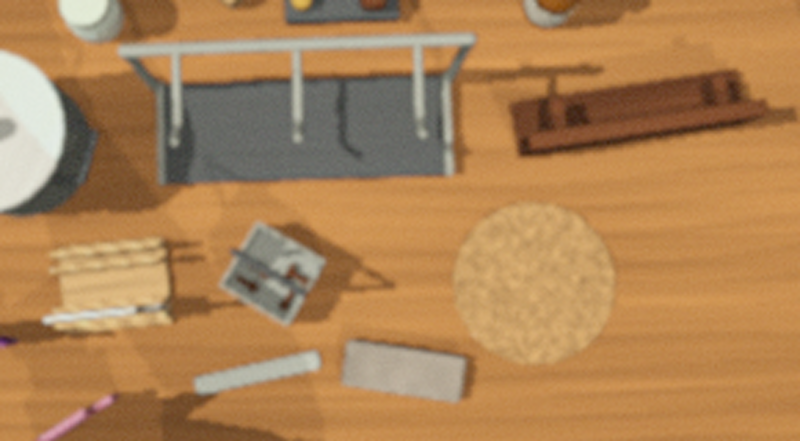

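Run:
```python
from h import *
from scipy.optimize import least_squares
cs,ct=eyes.calibration('side'),eyes.calibration('top')
T=lambda p:np.array(p)/2.7586+[150,140]
S=lambda p:np.array(p)/1.5625
M=[([0,165,200],T((121,51)),ct),([0,-165,200],T((474,41)),ct),([-92,0,214],T((297,138)),ct),([-92,115,214],T((175,140)),ct),([-92,-115,214],T((421,134)),ct),
([0,165,200],S((296,304)),cs),([0,-165,200],S((380,207)),cs),([-92,0,214],S((397,253)),cs),([-92,-115,214],S((423,217)),cs),([-92,115,214],S((367,293)),cs)]
def W(v,P): c,s=np.cos(v[2]),np.sin(v[2]); return [v[0]+c*P[0]-s*P[1],v[1]+s*P[0]+c*P[1],P[2]]
f=lambda v:np.concatenate([proj(W(v,P),c)[0]-u for P,u,c in M])
r=least_squares(f,[642,22,0],x_scale=[10,10,.1],loss='soft_l1'); print(r.x,np.degrees(r.x[2]),f(r.x).reshape(-1,2))
for n,y in (('h0',-115),('h1',0),('h2',115)): print(n,np.array(W(r.x,[-65,y,202])))
c=eyes.calibration('wrist');s=robot.read_state();R=Ro.from_euler('xyz',s['orientation'],degrees=True).as_matrix()
K,D,Rc,t=cam(c);print('cam in tool',R.T@(-Rc.T@t-s['tool_pos']),(R.T@Rc.T))
plan(540,320,300,121)
```

```text
[640.1  24.1   0. ] 0.3446344654147831 [[ 0.3 -0.2]
 [-2.2 -0.6]
 [-0.3  0.2]
 [-0.9  0.8]
 [-0.2  0.3]
 [-2.  -0.1]
 [ 2.2 -3. ]
 [ 0.5 -3. ]
 [-0.7 -1. ]
 [ 0.7 -2.6]]
h0 [575.8 -91.3 202. ]
h1 [575.1  23.7 202. ]
h2 [574.4 138.7 202. ]
cam in tool [  71.5   -0.3 -162.6] [[ 0.  -1.  -0.3]
 [ 1.   0.  -0. ]
 [ 0.  -0.3  1. ]]
t 1.8 pos [197.4 645.5 222.6] yaw 163.0 -> spin total 0.489 shift total [-9.1  2.5 -1.5] j7 -5.0
```

```bash
python3 - <<'E'
from h import *
ct=eyes.calibration('top');print(onz(np.array([[125,330],[125,438],[70,330]])/1.5625,ct,0))
plan(250,400,300,121)
E
python3 -m pendant '[[0,0,-0.8,0.08],[0,0,-0.8,0.08],[0,0,0,0.08],[0,0,0,0.08],[0,0,0,0.08],[0,0,0,0.08]]'
python3 -c "
from h import *
plan(250,400,300)"
```

```text
[[524.7 600.4   0. ]
 [305.5 595.4   0. ]
 [527.  722.4   0. ]]
t 1.8 pos [197.4 645.5 222.6] yaw 163.0 -> spin total 0.489 shift total [-4.8 -1.6 -1.5] j7 -5.0
time: 2.3
tool_pos: [197.4, 645.5, 303.0]
orientation: [180.0, -0.0, 121.4]
force: [0.0, -0.5, -0.3]
grip_width: 87.5
grip_force: 0.0
t 2.3 pos [197.4 645.5 303. ] yaw 121.4 -> spin total 0.0 shift total [-4.7 -1.7  0.1] j7 -43.0
```

```bash
python3 -m pendant '[[-0.6,-0.2,0,0],[-0.6,-0.2,0,0],[-0.6,-0.2,0,0],[-0.6,-0.2,0,0],[-0.6,-0.2,0,0],[-0.6,-0.2,0,0],[-0.6,-0.2,0,0],[-0.6,-0.2,0,0]]'
python3 -c "
from h import *
plan(540,320,300)"
```

```text
time: 2.97
tool_pos: [255.8, 397.8, 302.8]
orientation: [180.0, -0.0, 121.7]
force: [1.3, 0.4, 1.0]
grip_width: 88.1
grip_force: 0.0
t 3.0 pos [255.8 397.8 302.8] yaw 121.7 -> spin total 0.0 shift total [-4.3  4.   0.1] j7 -32.0
```

```bash
python3 -m pendant '[[-0.54,0.5,0,0],[-0.54,0.5,0,0],[-0.54,0.5,0,0],[-0.54,0.5,0,0],[-0.54,0.5,0,0],[-0.54,0.5,0,0],[-0.54,0.5,0,0],[-0.54,0.5,0,0]]'
python3 -m pendant '[[0,0,0,0],[0,0,0,0]]'
python3 -c "
from h import *
im,c=snap('wrist'); show(im,'w1.png')
for t in ['lid_knob','lid','pot']:
    for d in eyes.search_frame('wrist',t)[:2]: print(t,d['confidence'],toworld(d['position'],c))
for t in ['lid_knob','lid']:
    for d in eyes.cut_out('wrist',t)[:2]:
        v,u=np.nonzero(d['region']); print(t,d['confidence'],len(u),u.mean(),v.mean(),u.min(),u.max(),v.min(),v.max(),onz([[u.mean(),v.mean()]],c,144 if t=='lid' else 170))
plan(576,343,200)"
```

```text
time: 3.63
tool_pos: [540.9, 320.2, 302.8]
orientation: [180.0, -0.0, 121.8]
force: [-0.2, 0.5, 0.2]
grip_width: 87.8
grip_force: 0.0
time: 3.8
tool_pos: [540.9, 319.2, 302.2]
orientation: [-180.0, 0.1, 121.5]
force: [-0.8, 0.3, -0.7]
grip_width: 87.4
grip_force: 0.0
lid_knob 0.67 [566.1 350.8 146.1]
lid 0.57 [581.4 122.7   8.3]
pot 0.64 [579.2 433.8 110.5]
pot 0.58 [418.3  75.   17.6]
lid_knob 0.91 14932 287.47481918028393 171.22448432895794 219 357 103 240 [[565.4 352.9 170. ]]
lid_knob 0.31 1281 120.03825136612022 243.44964871194378 90 145 222 270 [[446.7 178.8 170. ]]
lid 0.98 14940 287.5706827309237 171.30174029451138 219 357 103 240 [[571.1 350.4 144. ]]
t 4.1 pos [538.1 321.9 302.9] yaw 121.9 -> spin total 0.0 shift total [-0.   0.9  2.1] j7 3.0
```

View pics/w1.png

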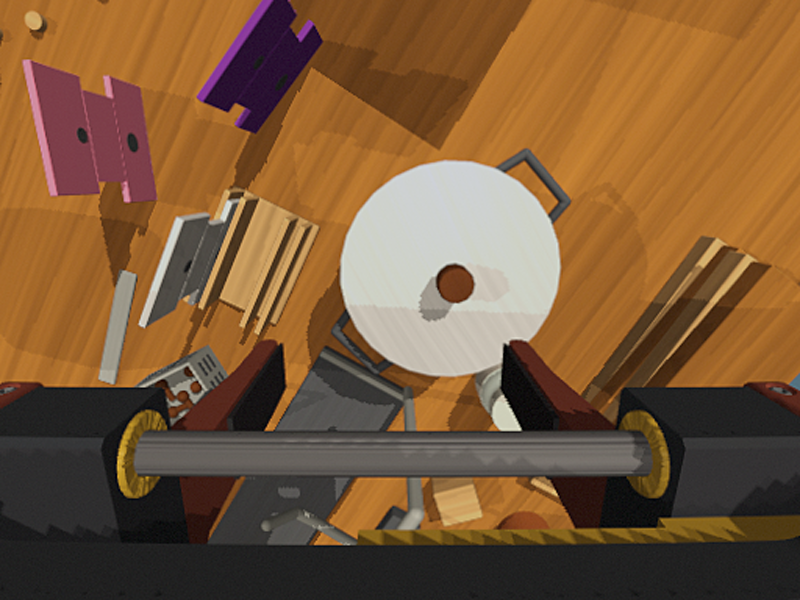

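```bash
python3 -c "
from h import *
c=eyes.calibration('wrist'); print(onz([[291.2,181.8]],c,174),onz([[287.5,171.3]],c,144))
plan(573,346,200)"
```

```text
[[573.3 347.3 174. ]] [[570.  351.9 144. ]]
t 4.1 pos [538.1 321.9 302.9] yaw 121.9 -> spin total 0.0 shift total [0.  0.8 2.1] j7 3.0
```

```bash
python3 -m pendant '[[0.03,0.42,0.5,0],[0.02,0.42,0.5,0],[0,0,0.6,0],[0,0,0.5,0],[0,0,0,0],[0,0,0,0]]'
python3 -c "
from h import *
im,c=snap('wrist'); show(im,'w2.png',k=1); plan(573.5,346.5,152)"
```

```text
time: 4.6
tool_pos: [572.5, 345.2, 197.0]
orientation: [-179.9, -0.0, 121.8]
force: [1.0, 0.1, 0.3]
grip_width: 87.9
grip_force: 0.0
t 4.7 pos [573.7 345.6 198.9] yaw 121.8 -> spin total 0.0 shift total [0.  0.  0.9] j7 6.0
```

View pics/w2.png

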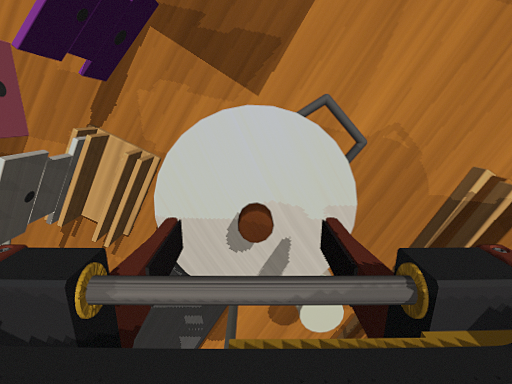

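```bash
python3 -c "
from h import *
print(onz([[256,223]],eyes.calibration('wrist'),176))"
python3 -m pendant '[[0,0,0.31,0],[0,0,0.31,0],[0,0,0.3,0],[0,0,0,0]]'
python3 -m pendant '[[0,0,0,0],[0,0,0,0],[0,0,0,0],[0,0,0,0],[0,0,0,0],[0,0,0,0],[0,0,0,0],[0,0,0,0]]' 1 40
python3 -m pendant '[[0,0,-0.1,0],[0,0,-0.2,0],[0,0,-0.3,0],[0,0,-0.5,0],[0,0,-0.7,0],[0,0,-0.5,0],[0,0,0,0],[0,0,0,0]]'
python3 -c "
from h import *
plan(408,-226,200,None)"
```

```text
[[578.  345.4 176. ]]
time: 4.98
tool_pos: [573.1, 345.2, 151.6]
orientation: [-180.0, -0.0, 121.8]
force: [-0.4, -0.1, -0.7]
grip_width: 87.8
grip_force: 0.0
time: 5.65
tool_pos: [573.8, 345.0, 151.7]
orientation: [-180.0, 0.0, 121.7]
force: [0.5, 0.2, -0.3]
grip_width: 37.8
grip_force: 0.0
time: 6.32
tool_pos: [574.5, 345.3, 268.8]
orientation: [179.8, -0.0, 121.7]
force: [-0.8, -0.3, -2.1]
grip_width: 24.8
grip_force: 40.0
t 6.3 pos [574.5 345.3 268.8] yaw 121.7 -> spin total 0.0 shift total [-8.  -8.8  1.4] j7 5.0
```

```bash
python3 -c "
from h import *
im,c=snap('side'); show(im,'s1.png',(100,180,320,345)); print(proj([[574.5,345.3,268.8]],c))"
```

```text
[[168.  222.9]]
```

View pics/s1.png

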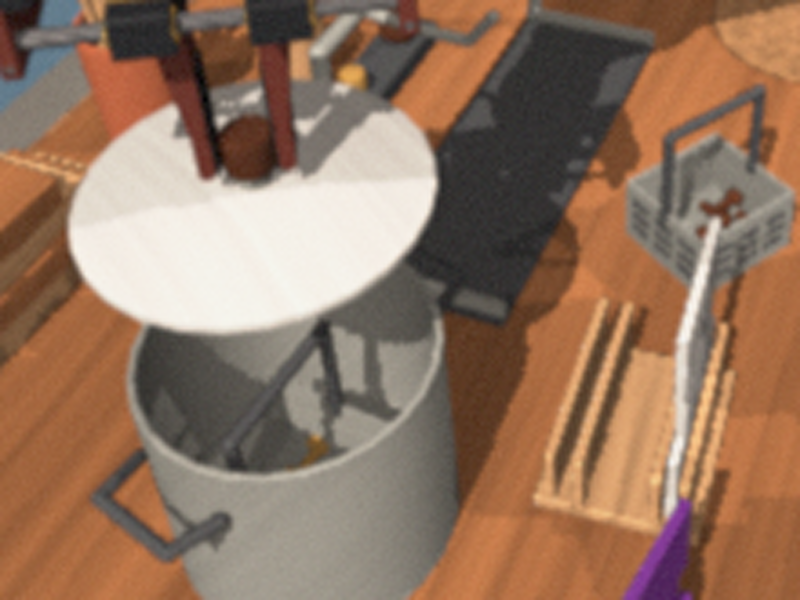

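```bash
python3 -m pendant '[[-0.1,-0.11,-0.2,0],[-0.3,-0.33,-0.2,0],[-0.5,-0.55,0,0],[-0.5,-0.55,0,0],[-0.5,-0.55,0,0],[-0.5,-0.55,0,0],[-0.5,-0.55,0,0],[-0.5,-0.55,0,0]]'
python3 -m pendant '[[-0.5,-0.55,0,0],[-0.5,-0.55,0,0],[-0.5,-0.55,0,0],[-0.5,-0.55,0,0],[-0.5,-0.55,0,0],[-0.5,-0.55,0,0],[-0.5,-0.55,0,0],[-0.5,-0.55,0,0]]'
python3 -c "
from h import *
im,c=snap('top')
d=eyes.cut_out('top','mat')
for q in d[:2]:
  v,u=np.nonzero(q['region']); print(q['confidence'],len(u),u.mean(),v.mean(),onz([[u.mean(),v.mean()]],c,4))
im,c=snap('wrist'); show(im,'w3.png',k=1)
plan(409,-227,60,None)"
```

```text
time: 7.03
tool_pos: [502.3, 99.7, 285.8]
orientation: [-179.9, -0.0, 121.7]
force: [0.4, 0.5, -1.9]
grip_width: 25.3
grip_force: 40.0
time: 7.7
tool_pos: [420.1, -185.4, 286.1]
orientation: [-180.0, -0.1, 121.7]
force: [1.5, -0.1, -1.9]
grip_width: 25.0
grip_force: 40.0
t 7.8 pos [ 420.  -186.4  286.2] yaw 121.4 -> spin total 0.0 shift total [-0.6 -0.6  4.5] j7 50.0
```

```bash
python3 -m pendant '[[-0.3,-0.3,0,0],[-0.3,-0.3,0,0],[0,0,0.7,0],[0,0,0.7,0],[0,0,0.7,0],[0,0,0.7,0],[0,0,0.7,0],[0,0,0.5,0]]'
python3 -m pendant '[[0,0,0.2,0],[0,0,0.1,0],[0,0,0.1,0],[0,0,0,0],[0,0,0,0]]'
python3 -c "
from h import *
plan(409,-227,30,None)"
```

```text
time: 8.52
tool_pos: [411.1, -222.8, 83.4]
orientation: [-179.8, -0.2, 121.9]
force: [0.9, 0.2, -1.6]
grip_width: 24.9
grip_force: 40.0
time: 8.93
tool_pos: [413.5, -225.1, 67.7]
orientation: [179.9, 0.1, 121.8]
force: [0.4, 0.6, -2.4]
grip_width: 25.2
grip_force: 40.0
t 8.9 pos [ 413.5 -225.1   67.7] yaw 121.8 -> spin total 0.0 shift total [ 0.  -0.1  0.8] j7 79.0
```

```bash
python3 -m pendant '[[0,-0.04,0.3,0],[0,-0.04,0.2,0],[0,0,0,0],[0,0,0,0]]'
for i in 1 2 3 4 5 6; do python3 -m pendant '[[0,0,0.06,0],[0,0,0,0],[0,0,0,0]]' | grep -E "tool_pos|force: \["; done
```

```text
time: 9.27
tool_pos: [409.0, -227.2, 41.9]
orientation: [-180.0, -0.0, 121.7]
force: [-0.1, -0.0, -1.8]
grip_width: 25.2
grip_force: 40.0
tool_pos: [409.4, -227.1, 38.9]
force: [0.4, 0.5, -2.3]
tool_pos: [409.9, -227.1, 35.9]
force: [0.7, 0.6, 1.9]
tool_pos: [410.3, -228.0, 33.9]
force: [-2.5, 0.9, 18.9]
tool_pos: [410.9, -229.0, 31.8]
force: [-3.5, 0.2, 28.3]
tool_pos: [411.5, -229.9, 29.2]
force: [-3.8, -1.2, 30.2]
tool_pos: [412.0, -230.6, 26.4]
force: [-3.5, -2.2, 31.4]
```

```bash
python3 -m pendant '[[0,0,0,0],[0,0,0,0],[0,0,0,0],[0,0,0,0],[0,0,0,0],[0,0,0,0],[0,0,0,0],[0,0,0,0]]' -1
python3 -m pendant '[[0,0,-0.1,0],[0,0,-0.3,0],[0,0,-0.7,0],[0,0,-0.7,0],[0,0,-0.7,0],[0,0,-0.7,0],[0,0,-0.7,0],[0,0,-0.7,0]]'
python3 -c "
from h import *
im,c=snap('wrist'); show(im,'w4.png')
for t in ['mat','lid']:
  for q in eyes.cut_out('wrist',t)[:2]:
    v,u=np.nonzero(q['region']); print(t,q['confidence'],len(u),onz([[u.mean(),v.mean()],[(u.min()+u.max())/2,(v.min()+v.max())/2]],c,4 if t=='mat' else 16))
plan(560,335,300,121)"
```

```text
time: 11.43
tool_pos: [409.1, -227.0, 23.5]
orientation: [-180.0, -0.0, 121.7]
force: [0.0, 0.8, 0.9]
grip_width: 75.0
grip_force: 0.0
time: 12.1
tool_pos: [408.4, -227.4, 255.4]
orientation: [-180.0, -0.0, 121.7]
force: [0.8, 0.8, 0.5]
grip_width: 87.9
grip_force: 0.0
mat 0.61 628 [[ 419.  -174.6    4. ]
 [ 416.  -215.3    4. ]]
lid 0.64 10018 [[ 414.9 -228.3   16. ]
 [ 415.6 -229.2   16. ]]
t 12.2 pos [ 410.6 -227.6  256. ] yaw 121.8 -> spin total 0.009 shift total [ 8.1  8.4 -0.9] j7 60.0
```

View pics/w4.png

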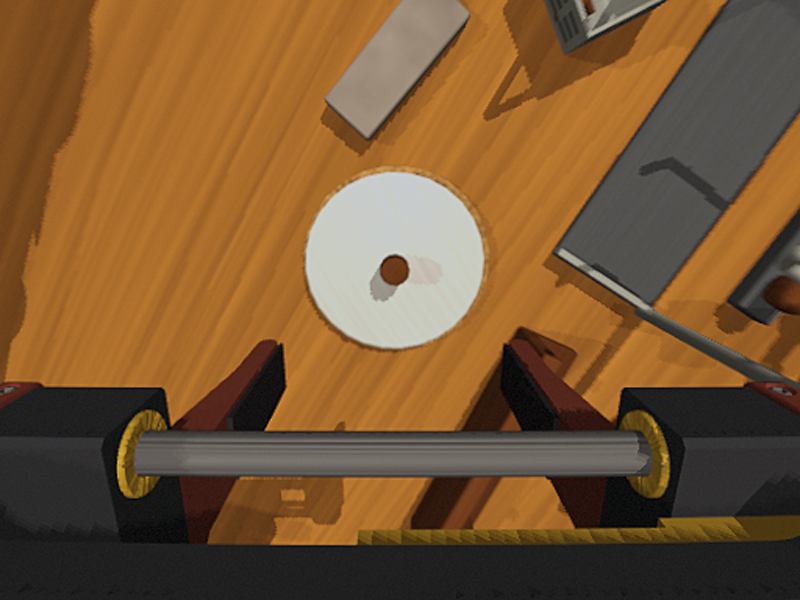

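```bash
python3 -m pendant '[[0.3,0.3,-0.3,0],[0.5,0.52,-0.4,0],[0.5,0.52,-0.2,0],[0.5,0.52,0,0],[0.5,0.52,0,0],[0.5,0.52,0,0],[0.5,0.52,0,0],[0.5,0.52,0,0]]'
python3 -m pendant '[[0.5,0.5,0,0],[0.5,0.5,0,0],[0.5,0.5,0,0],[0.5,0.5,0,0],[0.5,0.5,0,0],[0.5,0.5,0,0],[0.5,0.5,0,0],[0.3,0.3,0,0]]'
python3 -m pendant '[[0,0,0,0],[0,0,0,0],[0,0,0,0]]'
python3 -c "
from h import *
print(onz([[163.8,301.8],[188.6,269.9]],eyes.calibration('side'),120))
im,c=snap('wrist'); show(im,'w5.png',(200,60,420,225)); print(c['rvec'],c['tvec'])
for q in eyes.search_frame('wrist','basket_pot_bail')[:3]: print(q['confidence'],toworld(q['position'],c))
plan(565,345,160,None)"
```

```text
time: 12.92
tool_pos: [475.9, 39.7, 297.2]
orientation: [-179.9, -0.1, 121.7]
force: [1.0, -0.2, -0.1]
grip_width: 88.1
grip_force: 0.0
time: 13.58
tool_pos: [537.3, 303.6, 296.0]
orientation: [-179.8, -0.0, 121.9]
force: [-0.8, 1.0, -0.3]
grip_width: 88.0
grip_force: 0.0
time: 13.83
tool_pos: [538.1, 297.9, 297.3]
orientation: [-179.8, 0.1, 121.7]
force: [-0.1, -0.9, -0.7]
grip_width: 87.7
grip_force: 0.0
[[579.4 394.6 120. ]
 [575.1 314.4 120. ]]
[-2.8 -0.8 -0.1] [-613.8  -81.2  456.3]
0.65 [580.1 350.6  10. ]
0.61 [426.1 249.2  15.1]
t 13.9 pos [538.4 297.5 298.3] yaw 121.6 -> spin total 0.0 shift total [0.5 0.9 2.8] j7 5.0
```

View pics/w5.png

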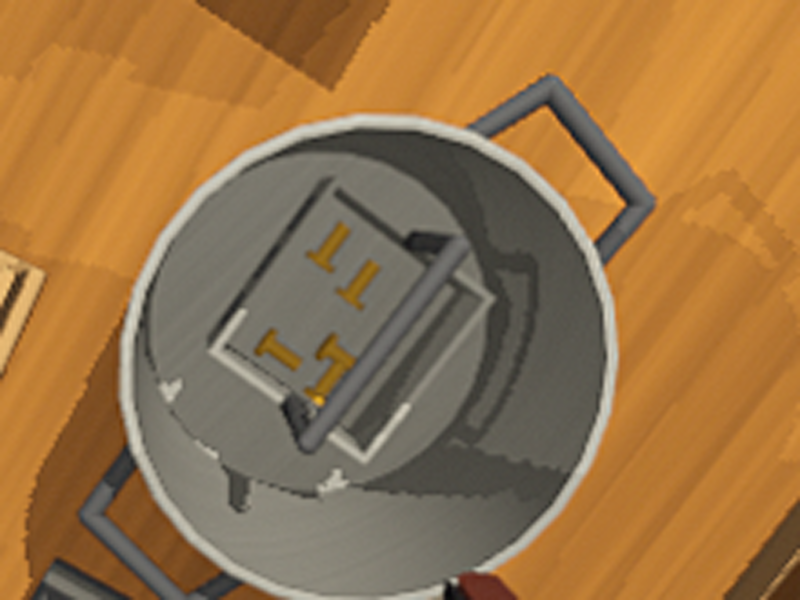

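```bash
python3 -c "
from h import *
c=eyes.calibration('wrist');cs=eyes.calibration('side')
A=np.array([[308,440],[462,242]])/3.636+[200,60]; S=[[188.6,269.9],[163.8,301.8]]
P=onz(A,c,120);print(P,P.mean(0),np.degrees(np.arctan2(*(P[1]-P[0])[1::-1])))
for a,s in zip(A,S): print(tri(a,c,s,cs))
"
```

```text
[[578.4 313.  120. ]
 [584.7 395.7 120. ]] [581.5 354.3 120. ] 85.61369962138862
(array([578.3, 311.9, 116. ]), np.float64(2.178394762098031))
(array([582.6, 394.7, 118.9]), np.float64(5.032573123347146))
```

```bash
python3 -m pendant '[[0,0,0,0.07],[0,0,0,0.07],[0,0,0,0.07],[0,0,0,0.07],[0,0,0,0.07],[0,0,0,0.065],[0,0,0,0]]' 0
python3 -c "
from h import *
plan(579.3,335.5,160,86)"
```

```text
time: 14.52
tool_pos: [538.4, 298.3, 298.8]
orientation: [-180.0, -0.0, 85.8]
force: [-0.1, -1.3, 0.5]
grip_width: 45.8
grip_force: 0.0
t 14.5 pos [538.4 298.3 298.8] yaw 85.8 -> spin total -0.003 shift total [0.8 0.8 2.8] j7 -28.0
```

```bash
python3 -m pendant '[[0.4,0.4,0,0],[0.4,0.4,0,0],[0,0,0.6,0],[0,0,0.6,0],[0,0,0.6,0],[0,0,0.5,0],[0,0,0,0],[0,0,0,0]]' 0
python3 -c "
from h import *
plan(579.3,335.5,103,86)
im,c=snap('wrist'); show(im,'w6.png',(130,60,400,262))
c2=eyes.calibration('wrist'); print(proj([[578,313.5,118],[583,395,118],[579.3,335.5,118]],c))"
```

```text
time: 15.18
tool_pos: [580.5, 335.7, 183.2]
orientation: [-179.9, 0.1, 86.1]
force: [-0.3, -0.3, 0.8]
grip_width: 44.1
grip_force: 0.0
t 15.2 pos [580.5 335.7 183.2] yaw 86.1 -> spin total 0.001 shift total [-0.  -0.   1.6] j7 -24.0
[[248.3 226.3]
 [247.4 132.4]
 [248.  202.6]]
```

View pics/w6.png

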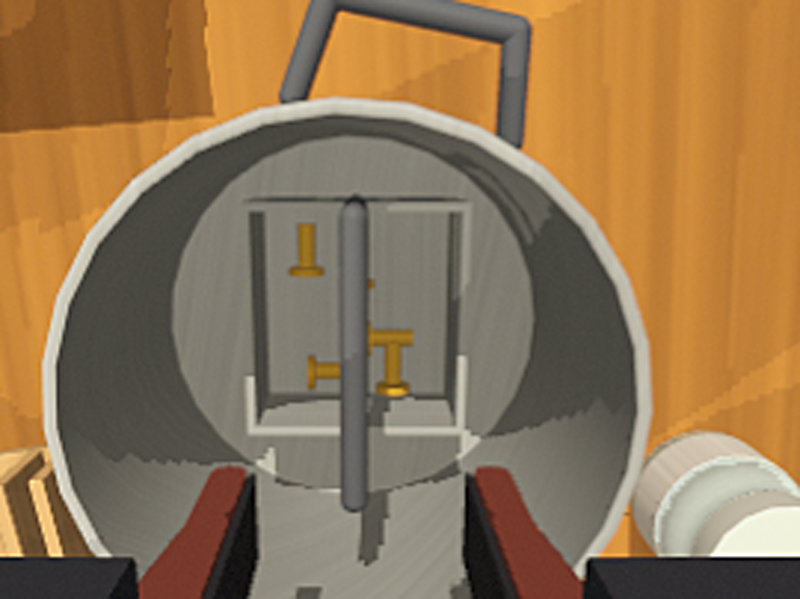

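```bash
python3 -m pendant '[[0,0,0.4,0],[0,0,0.4,0],[0,0,0.4,0],[0,0,0.3,0],[0,0,0.1,0],[0,0,0,0],[0,0,0,0]]' 0
python3 -m pendant '[[0,0,0,0],[0,0,0,0],[0,0,0,0],[0,0,0,0],[0,0,0,0],[0,0,0,0],[0,0,0,0],[0,0,0,0]]' 1 60
python3 -m pendant '[[0,0,0,0],[0,0,0,0],[0,0,0,0],[0,0,0,0]]'
```

```text
time: 15.82
tool_pos: [582.2, 337.2, 105.7]
orientation: [179.9, -0.1, 86.1]
force: [0.1, 0.7, -0.2]
grip_width: 44.1
grip_force: 0.0
time: 16.48
tool_pos: [580.7, 336.9, 103.7]
orientation: [-180.0, -0.0, 86.1]
force: [-2.2, -0.5, 2.5]
grip_width: 6.3
grip_force: 60.0
time: 16.82
tool_pos: [580.9, 336.9, 103.8]
orientation: [-180.0, -0.0, 86.1]
force: [-1.8, 0.2, 3.9]
grip_width: 6.4
grip_force: 60.0
```

```bash
python3 -m pendant '[[0,0,-0.1,0],[0,0,-0.3,0],[0,0,-0.5,0],[0,0,-0.6,0],[0,0,-0.6,0],[0,0,-0.6,0],[0,0,-0.6,0],[0,0,-0.5,0]]'
python3 -m pendant '[[0,0,-0.1,-0.025],[0,0,0,-0.025],[0,0,0,0],[0,0,0,0]]'
python3 -c "
from h import *
plan(465,122,290,90.3)"
```

```text
time: 17.48
tool_pos: [581.4, 336.3, 295.6]
orientation: [179.9, -0.0, 86.0]
force: [0.9, 0.7, -2.3]
grip_width: 6.7
grip_force: 60.0
time: 17.82
tool_pos: [580.8, 336.4, 298.0]
orientation: [-180.0, 0.0, 90.3]
force: [0.0, 0.4, -3.5]
grip_width: 6.5
grip_force: 60.0
t 17.8 pos [580.8 336.4 298. ] yaw 90.3 -> spin total -0.0 shift total [-4.3 -2.3  0.2] j7 -23.0
```

```bash
python3 -m pendant '[[0,-0.2,0,0],[-0.1,-0.4,0,0],[-0.2,-0.5,0,0],[-0.3,-0.5,0,0],[-0.4,-0.4,0,0],[-0.5,-0.3,0,0],[-0.6,0,0,0],[-0.6,0,0,0]]'
python3 -m pendant '[[-0.6,0,0,0],[-0.5,0,0.2,0],[-0.3,0,0.3,0],[-0.2,0,0.4,0],[0,0,0.3,0],[0,0,0.1,0],[0,0,0,0],[0,0,0,0]]'
python3 -c "
from h import *
plan(574,122,222,90.3)
a,c=snap('wrist'); b,cs=snap('side')
A=cv2.resize(a,(448,336)); B=cv2.resize(b[100:260,170:330],(352,352)); o=np.zeros((352,800,3),np.uint8); o[:336,:448]=A; o[:,448:]=B
cv2.imwrite('pics/c1.png',o[:,:,::-1])
print(proj([[574.4,138.7,202],[547,138.7,214]],c)*.875, (proj([[574.4,138.7,202],[547,138.7,214]],cs)-[170,100])*2.2+[448,0])"
```

```text
time: 18.48
tool_pos: [464.8, 200.4, 298.0]
orientation: [-179.9, -0.0, 90.5]
force: [0.5, -0.0, -2.1]
grip_width: 6.3
grip_force: 60.0
time: 19.15
tool_pos: [467.2, 121.5, 233.9]
orientation: [-180.0, 0.0, 90.4]
force: [0.1, 0.6, -2.6]
grip_width: 6.0
grip_force: 60.0
t 19.1 pos [467.2 121.5 233.9] yaw 90.4 -> spin total 0.001 shift total [-0.   2.1  0.2] j7 -14.0
[[346.5 170.1]
 [319.9 174. ]] [[568.1 191.3]
 [592.5 187.1]]
```

View pics/c1.png

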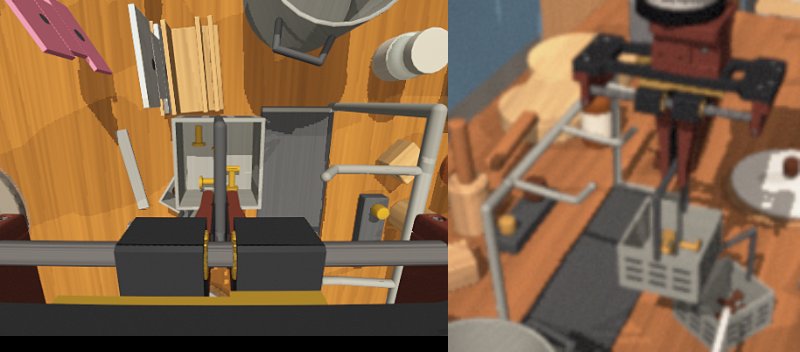

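```bash
python3 -m pendant '[[0,0,0.1,0],[0,0,0.1,0],[0,0,0,0],[0,0.2,0,0],[0,0.3,0,0],[0,0.3,0,0],[0,0.3,0,0],[0,0.3,0,0]]'
python3 -m pendant '[[0,0.3,0,0],[0,0.3,0,0],[0,0.2,0,0],[0,0,0,0],[0,0,0,0],[0,0,0,0]]'
python3 -c "
from h import *
plan(577,122,186,90.3)"
```

```text
time: 19.92
tool_pos: [539.0, 121.7, 223.7]
orientation: [180.0, -0.0, 90.4]
force: [0.5, -0.5, -2.3]
grip_width: 6.7
grip_force: 60.0
time: 20.42
tool_pos: [576.7, 121.7, 223.4]
orientation: [-179.9, 0.0, 90.4]
force: [1.0, 0.4, -2.9]
grip_width: 6.4
grip_force: 60.0
t 20.4 pos [576.7 121.7 223.4] yaw 90.4 -> spin total 0.001 shift total [0.  0.  0.7] j7 -3.0
```

```bash
python3 -m pendant '[[0,0,0.2,0],[0,0,0.2,0],[0,0,0.2,0],[0,0,0.06,0],[0,0,0,0],[0,0,0,0]]'
for i in 1 2 3; do python3 -m pendant '[[0,0,0.04,0],[0,0,0,0],[0,0,0,0]]' | grep -E "tool_pos|force: \["; done
python3 -c "
from h import *
a,c=snap('wrist'); b,cs=snap('side')
A=cv2.resize(a,(448,336)); B=cv2.resize(b[100:260,170:330],(352,352)); o=np.zeros((352,800,3),np.uint8); o[:336,:448]=A; o[:,448:]=B
cv2.imwrite('pics/c2.png',o[:,:,::-1])"
```

```text
time: 20.92
tool_pos: [577.2, 121.7, 190.3]
orientation: [-180.0, 0.0, 90.4]
force: [0.3, -0.1, -2.6]
grip_width: 6.7
grip_force: 60.0
tool_pos: [577.6, 121.8, 188.9]
force: [-0.3, -0.1, -2.9]
tool_pos: [577.3, 121.8, 186.6]
force: [0.6, 0.1, -2.1]
tool_pos: [577.6, 121.8, 184.8]
force: [-0.7, 0.1, -1.0]
```

```bash
for i in 1 2; do python3 -m pendant '[[0,0,0.03,0],[0,0,0,0],[0,0,0,0]]' | grep -E "tool_pos|force: \["; done
python3 -m pendant '[[0,0,0,0],[0,0,0,0],[0,0,0,0]]' 0.5 5
python3 -m pendant '[[0,0,0,0],[0,0,0,0],[0,0,0,0],[0,0,0,0]]' 0.3
python3 -c "
from h import *
a,c=snap('wrist'); b,cs=snap('side')
A=cv2.resize(a,(448,336)); B=cv2.resize(b[100:260,170:330],(352,352)); o=np.zeros((352,800,3),np.uint8); o[:336,:448]=A; o[:,448:]=B
cv2.imwrite('pics/c2.png',o[:,:,::-1])"
```

```text
tool_pos: [577.8, 121.8, 184.1]
force: [-1.5, -0.5, 6.3]
tool_pos: [578.0, 121.7, 183.6]
force: [-4.4, -1.2, 13.2]
time: 22.52
tool_pos: [577.4, 121.9, 181.6]
orientation: [180.0, -0.0, 90.4]
force: [-0.5, 0.9, 0.6]
grip_width: 21.0
grip_force: 0.0
time: 22.85
tool_pos: [577.3, 121.8, 181.5]
orientation: [-180.0, 0.0, 90.4]
force: [0.1, -0.0, -0.5]
grip_width: 30.9
grip_force: 0.0
```

View pics/c2.png

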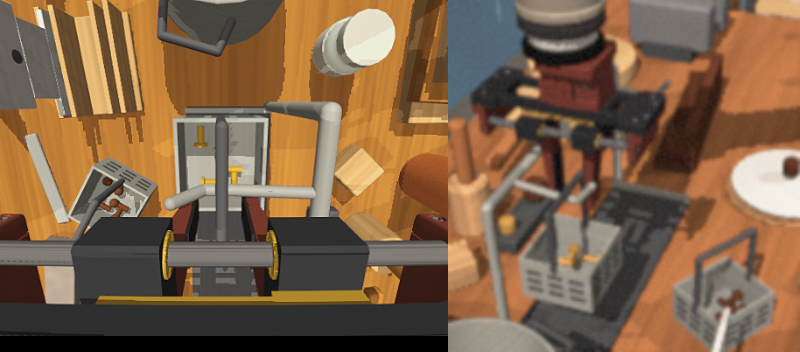

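```bash
python3 -m pendant '[[0,0,-0.2,0],[0,0,-0.4,0],[0,0,-0.6,0],[0,0,-0.6,0],[0,0,-0.6,0],[0,0,0,0],[0,0,0,0]]' 
python3 -c "
from h import *
ct=eyes.calibration('top');cs=eyes.calibration('side')
A=onz(np.array([[232,250],[310,278]])/2.7586+[150,140],ct,115);B=onz([[280.9,217.3],[308.2,205.9]],cs,115);print(A,B)
plan(450,0,280,90.3)"
```

```text
time: 23.53
tool_pos: [578.5, 121.8, 304.1]
orientation: [179.8, -0.1, 90.4]
force: [-0.5, 0.1, -1.6]
grip_width: 30.6
grip_force: 0.0
[[449.9  93.5 115. ]
 [420.2  15.3 115. ]] [[455.3  95.8 115. ]
 [405.9  32.3 115. ]]
t 23.5 pos [578.5 121.8 304.1] yaw 90.4 -> spin total 0.001 shift total [-2.4 -2.6  0.5] j7 -6.0
```

```bash
python3 -m pendant '[[-0.2,-0.4,0,0],[-0.2,-0.4,0,0],[-0.2,-0.4,0,0],[-0.2,-0.4,0,0],[-0.2,-0.4,0,0],[-0.2,-0.4,0,0],[-0.2,-0.4,0.2,0],[-0.3,-0.1,0.2,0]]' 0
python3 -m pendant '[[0,0,0,0],[0,0,0,0],[0,0,0,0]]' 
python3 -c "
from h import *
a,c=snap('wrist'); b,cs=snap('top'); show(b,'top9.png',k=1)
o=np.zeros((400,800,3),np.uint8); o[:384,:512]=a; B=cv2.resize(b[140:300,200:344],(288,320)); o[:320,512:]=B
cv2.imwrite('pics/c3.png',o[:,:,::-1]); print(eyes.search_frame('top','basket_a')[0])
plan(450,0,280,90.3)"
```

```text
time: 24.2
tool_pos: [430.0, 36.0, 280.5]
orientation: [-179.9, -0.1, 90.5]
force: [0.0, 0.0, -0.9]
grip_width: 43.9
grip_force: 0.0
time: 24.45
tool_pos: [433.4, 36.5, 281.8]
orientation: [180.0, 0.0, 90.4]
force: [-0.4, -0.0, 0.6]
grip_width: 43.6
grip_force: 0.0
{'position': [272.0, -177.8, 1125.2], 'confidence': 0.58}
t 24.6 pos [433.6  36.6 281.9] yaw 90.4 -> spin total 0.001 shift total [-0.7  0.3  0. ] j7 -13.0
```

View pics/c3.png

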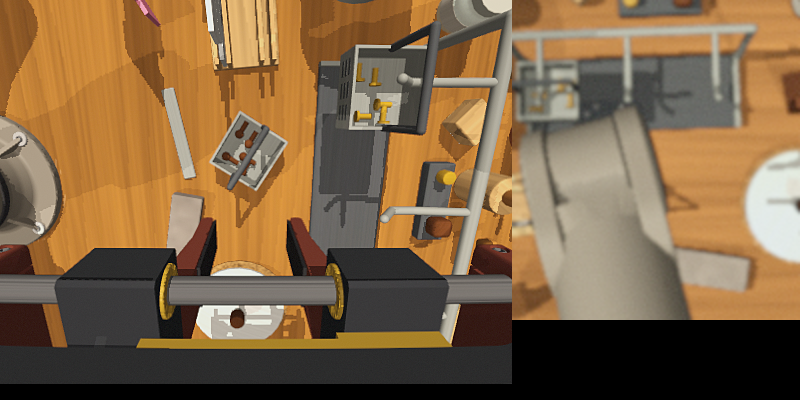

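```bash
python3 -c "
from h import *
c=eyes.calibration('wrist');cs=eyes.calibration('side')
A=[[231,186],[267,128]]
P=onz(A,c,115);print(P,P.mean(0),np.degrees(np.arctan2(*(P[1]-P[0])[1::-1])),np.linalg.norm(P[1]-P[0]))
for a,s in zip(A,[[308.2,205.9],[280.9,217.3]]): print(tri(a,c,s,cs))
b,_=snap('side');
a=b.copy(); cv2.imwrite('pics/s9.png',a[180:280,250:350,::-1])
"
```

```text
[[409.5  25.  115. ]
 [452.   94.7 115. ]] [430.8  59.8 115. ] 58.62796477180981 81.62576762790057
(array([408.4,  22.8, 107.1]), np.float64(1.2315882853070146))
(array([453.7,  95.1, 114.7]), np.float64(3.4513225783471735))
```

```bash
python3 -m pendant '[[0,0,0,0.07],[0,0,0,0.07],[0,0,0,0.07],[0,0,0,0.08],[0,0,0,0.08],[0,0,0,0],[0,0,0,0]]' 0
python3 -c "
from h import *
plan(440,74.3,160,58.6)"
```

```text
time: 25.23
tool_pos: [433.2, 36.1, 281.7]
orientation: [180.0, 0.0, 58.8]
force: [0.3, 0.5, 1.2]
grip_width: 44.0
grip_force: 0.0
t 25.2 pos [433.2  36.1 281.7] yaw 58.8 -> spin total 0.002 shift total [ 0.7 -0.3  2.4] j7 -45.0
```

```bash
python3 -m pendant '[[0.35,-0.15,0.2,0],[0.35,-0.15,0.4,0],[0,0,0.6,0],[0,0,0.6,0],[0,0,0.4,0],[0,0,0,0],[0,0,0,0]]' 0
python3 -c "
from h import *
c=eyes.calibration('wrist');a,c=snap('wrist'); show(a,'w9.png',(150,60,350,210))
print((proj([[409.5,25,115],[452,94.7,115]],c)-[150,60])*4)
plan(440,74.3,99,58.6)"
```

```text
time: 25.82
tool_pos: [438.1, 73.3, 171.4]
orientation: [-180.0, 0.1, 58.7]
force: [0.6, 0.9, 0.2]
grip_width: 44.0
grip_force: 0.0
[[402.  823.8]
 [402.3 463.5]]
t 25.9 pos [439.   73.5 172.4] yaw 58.7 -> spin total 0.001 shift total [0.  0.  1.5] j7 -39.0
```

View pics/w9.png

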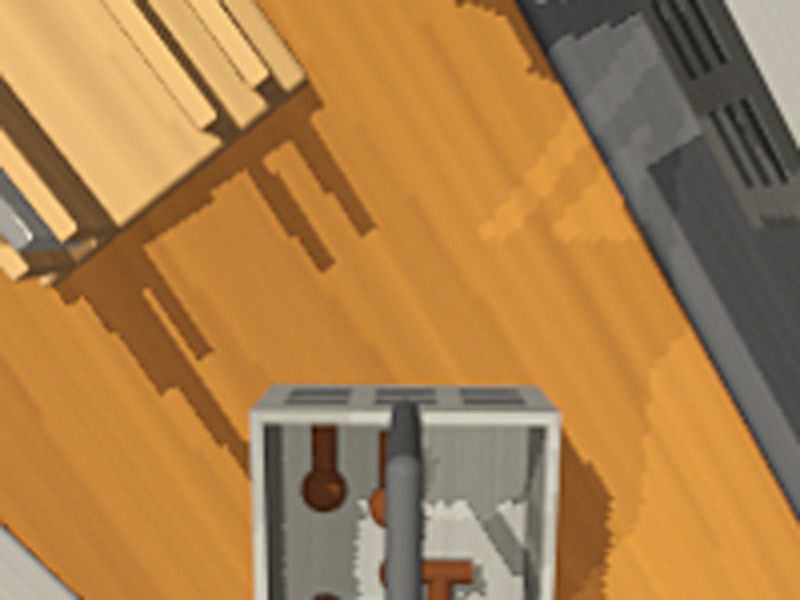

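```bash
python3 -m pendant '[[0,0,0.4,0],[0,0,0.4,0],[0,0,0.4,0],[0,0,0.27,0],[0,0,0,0],[0,0,0,0]]' 0 60
python3 -m pendant '[[0,0,0,0],[0,0,0,0],[0,0,0,0],[0,0,0,0],[0,0,0,0],[0,0,0,0],[0,0,0,0],[0,0,0,0]]' 1 60
python3 -m pendant '[[0,0,0,0],[0,0,0,0],[0,0,0,0],[0,0,0,0]]'
python3 -m pendant '[[0,0,-0.1,0],[0,0,-0.3,0],[0,0,-0.5,0],[0,0,-0.6,0],[0,0,-0.5,0],[0,0,-0.2,0],[0,0,0,0],[0,0,0,0]]'
python3 -c "
from h import *
plan(465,-74,220,90.3)"
```

```text
time: 26.37
tool_pos: [439.3, 73.7, 99.3]
orientation: [180.0, -0.1, 58.6]
force: [0.5, -0.2, 0.0]
grip_width: 44.3
grip_force: 0.0
time: 27.03
tool_pos: [438.3, 73.8, 98.3]
orientation: [-180.0, -0.0, 58.6]
force: [-1.9, 0.9, 4.5]
grip_width: 6.3
grip_force: 60.0
time: 27.37
tool_pos: [438.3, 73.8, 98.3]
orientation: [-180.0, -0.0, 58.6]
force: [-1.4, 1.2, 5.5]
grip_width: 6.1
grip_force: 60.0
time: 28.03
tool_pos: [438.0, 73.7, 207.6]
orientation: [-180.0, -0.0, 58.6]
force: [-1.0, -1.0, -3.7]
grip_width: 6.4
grip_force: 60.0
t 28.0 pos [438.   73.7 207.6] yaw 58.6 -> spin total -0.369 shift total [-3.   0.5 -0.2] j7 -42.0
```

```bash
python3 -m pendant '[[0,0,-0.3,-0.074],[0,0,0,-0.074],[0,0,0,-0.074],[0,0,0,-0.074],[0,0,0,-0.073],[0,0,0,0],[0,0,0,0]]'
python3 -m pendant '[[-0.2,0.05,0,0],[-0.4,0.05,0,0],[-0.5,0.1,0,0],[-0.5,0.1,0,0],[-0.5,0.1,0,0],[-0.5,0.1,0,0],[-0.3,0,0,0],[0,0,0,0]]'
python3 -c "
from h import *
plan(578.5,-73,223.5,90.3)"
```

```text
time: 28.62
tool_pos: [437.4, 73.1, 221.6]
orientation: [-179.8, 0.1, 90.1]
force: [-0.4, -0.5, -2.9]
grip_width: 6.5
grip_force: 60.0
time: 29.28
tool_pos: [463.5, -75.1, 222.5]
orientation: [-179.9, 0.1, 89.8]
force: [0.2, -0.1, -2.9]
grip_width: 7.0
grip_force: 60.0
t 29.3 pos [463.5 -75.1 222.5] yaw 89.8 -> spin total -0.006 shift total [ 0.   2.3 -0. ] j7 10.0
```

```bash
python3 -m pendant '[[0.04,0.2,0,-0.006],[0,0.3,0,0],[0,0.3,0,0],[0,0.3,0,0],[0,0.3,0,0],[0,0.3,0,0],[0,0.3,0,0],[0,0.3,0,0]]'
python3 -m pendant '[[0,0,0,0],[0,0,0,0],[0,0,0.2,0],[0,0,0.2,0],[0,0,0.2,0],[0,0,0.06,0],[0,0,0,0],[0,0,0,0]]'
for i in 1 2 3; do python3 -m pendant '[[0,0,0.03,0],[0,0,0,0],[0,0,0,0]]' | grep -E "tool_pos|force: \["; done
```

```text
time: 29.95
tool_pos: [580.4, -65.2, 222.0]
orientation: [-179.9, -0.1, 90.9]
force: [-0.2, -0.7, -2.7]
grip_width: 6.6
grip_force: 60.0
time: 30.62
tool_pos: [578.8, -67.9, 189.9]
orientation: [-180.0, -0.0, 90.8]
force: [0.1, 0.3, -2.7]
grip_width: 6.4
grip_force: 60.0
tool_pos: [579.3, -67.9, 189.0]
force: [0.1, 0.7, -2.5]
tool_pos: [579.1, -67.8, 187.1]
force: [0.6, -0.0, -2.6]
tool_pos: [579.0, -67.8, 185.5]
force: [0.6, -0.6, -2.9]
```

```bash
python3 -m pendant '[[-0.1,0,0,0],[0,0,0,0],[0,0,0,0]]' | grep -E "tool_pos|force: \["
for i in 1 2 3; do python3 -m pendant '[[0,0,0.03,0],[0,0,0,0],[0,0,0,0]]' | grep -E "tool_pos|force: \["; done
```

```text
tool_pos: [579.1, -73.5, 185.7]
force: [0.2, 0.3, -3.5]
tool_pos: [579.4, -73.2, 184.6]
force: [-1.6, -0.6, 3.1]
tool_pos: [579.5, -73.2, 183.8]
force: [-4.5, 0.1, 10.0]
tool_pos: [579.6, -73.1, 183.2]
force: [-7.1, 1.5, 17.2]
```

Seated on the hook. Open a little, lift off, check both baskets by numbers, and head to the rack.

```bash
python3 -m pendant '[[0,0,0,0],[0,0,0,0],[0,0,0,0],[0,0,0,0],[0,0,0,0],[0,0,0,0],[0,0,0,0],[0,0,0,0]]' 0.3 5
python3 -m pendant '[[0,0,-0.1,0],[0,0,-0.3,0],[0,0,-0.5,0],[0,0,-0.6,0],[0,0,-0.6,0],[0,0,-0.4,0],[0,0,0,0],[0,0,0,0]]' 
python3 -c "
from h import *
b,cs=snap('side'); show(b,'s10.png')
for d in eyes.search_frame('side','basket_a'): print(d['confidence'],toworld(d['position'],cs))
plan(400,205,300,90.3)"
```

```text
time: 33.03
tool_pos: [579.1, -72.8, 181.0]
orientation: [-180.0, 0.0, 90.8]
force: [0.1, 0.3, 0.4]
grip_width: 30.4
grip_force: 0.0
time: 33.7
tool_pos: [579.7, -73.0, 307.3]
orientation: [179.9, -0.0, 90.8]
force: [1.2, 0.2, -0.8]
grip_width: 30.9
grip_force: 0.0
0.79 [576.8 -70.  120.5]
0.24 [578.7 341.9  80.8]
t 33.8 pos [578.6 -72.6 305.2] yaw 90.8 -> spin total 0.006 shift total [ 5.6 -3.5  0.1] j7 15.0
```

```bash
cat >> h.py <<'E'
def wcal(pos,yaw):
    """wrist calibration for another tool pose (tool down)"""
    c=eyes.calibration('wrist'); s=robot.read_state()
    R0=Ro.from_euler('xyz',s['orientation'],degrees=True).as_matrix(); _,_,Rc,t=cam(c)
    o=R0.T@(-Rc.T@t-s['tool_pos']); Rtc=Rc@R0
    R1=Ro.from_euler('xyz',[180,0,yaw],degrees=True).as_matrix(); Rn=Rtc@R1.T; C=np.array(pos)+R1@o
    return dict(c,rvec=cv2.Rodrigues(Rn)[0].ravel(),tvec=-Rn@C)
E
python3 -m pendant '[[0.2,-0.2,0,0],[0.4,-0.3,0,0],[0.5,-0.4,0,0],[0.6,-0.4,0,0],[0.6,-0.4,0,0],[0.6,-0.4,0,0],[0.6,-0.4,0,0],[0.6,-0.4,0,0]]' -1
python3 -m pendant '[[0.6,-0.3,0,0],[0.5,-0.3,0,0],[0.3,-0.1,0,0],[0,0,0,0],[0,0,0,0],[0,0,0,0]]' | grep pos
python3 -c "
from h import *
c=wcal([538.1,321.5,302.9],121.8); P=onz(np.array([[178,217],[143,325]])/1.5625,c,150); print('w1 top edge',P,np.degrees(np.arctan2(*(P[1]-P[0])[1::-1])))
ct=eyes.calibration('top'); P=onz(np.array([[45,320],[168,308]])/2.7586+[150,140],ct,150);print('top',P)
im,c=snap('wrist'); show(im,'w10.png',k=1); plan(390,225,290,90)
for q in eyes.cut_out('wrist','template_a'):
  m=q['region']; v,u=np.nonzero(m); print(q['confidence'],m.sum(),u.min(),u.max(),v.min(),v.max(),im[m].mean(0),im[m].std(0))
for q in eyes.search_frame('wrist','template_a'): print(q['confidence'],toworld(q['position'],c))
for q in eyes.search_frame('wrist','rack'): print(q['confidence'],toworld(q['position'],c))
"
```

```text
time: 34.47
tool_pos: [429.2, 131.0, 305.0]
orientation: [-179.9, 0.1, 90.8]
force: [-0.1, 0.9, -0.1]
grip_width: 81.0
grip_force: 0.0
tool_pos: [395.5, 198.3, 305.4]
w1 top edge [[382.2 280.  150. ]
 [393.2 190.2 150. ]] -83.00809481566911
top [[383.3 275.6 150. ]
 [393.3 153.7 150. ]]
t 35.0 pos [395.7 198.1 305.6] yaw 90.7 -> spin total 0.008 shift total [ 0.5 -0.1  0.3] j7 -34.0
0.68 885 218 239 0 62 [71.8 30.9 82. ] [45.  20.8 49.7]
0.64 501 242 252 103 188 [197.1 196.7 189. ] [47.5 54.7 57.9]
0.62 2358 116 194 69 140 [164.1  92.8 105.5] [36.1 31.9 36.3]
0.97 [388.2 231.8 152.9]
0.86 [275.7 282.   99. ]
0.6 [365.2 375.   91. ]
0.77 [427.3 241.2   8.7]
0.39 [592.1 163.    8. ]
```

```bash
python3 -c "
from h import *
im,c=snap('wrist')
for q in eyes.cut_out('wrist','template_a'):
  m=q['region']
  if im[m].mean()<180: continue
  m=m&(im.min(2)>150); m8=m.astype('uint8'); n,l,st,_=cv2.connectedComponentsWithStats(m8); m=l==1+st[1:,4].argmax()
  r=cv2.minAreaRect(np.argwhere(m)[:,::-1].astype(np.float32)); b=cv2.boxPoints(r); print(m.sum(),r,b)
  P=onz(b,c,150); print(P,P.mean(0))
  L=cv2.fitLine(np.argwhere(m)[:,::-1].astype(np.float32),cv2.DIST_HUBER,0,.01,.01).ravel(); Q=onz([L[2:]-30*L[:2],L[2:]+30*L[:2]],c,150); print(np.degrees(np.arctan2(*(Q[1]-Q[0])[1::-1])),np.linalg.norm(Q[1]-Q[0])/60)
for f,b in (('a',(225,90,275,200)),): cv2.imwrite('pics/wa.png',im[90:200,225:275,::-1])
"
```

```text
417 ((246.11160278320312, 145.62933349609375), (85.2113037109375, 5.6033101081848145), 86.08174133300781) [[240.4 103.3]
 [246.  102.9]
 [251.8 187.9]
 [246.2 188.3]]
[[383.2 283.6 150. ]
 [389.3 284.  150. ]
 [397.  187.8 150. ]
 [390.4 187.2 150. ]] [390.  235.7 150. ]
-85.3067296376541 1.1329854222967215
```

```bash
python3 -m pendant '[[0,0,0,-0.05],[0,0,0,0]]' -1 | grep -E "pos|ori"
python3 -c "
from h import *
plan(389.5,235.5,200,94.9)"
```

```text
tool_pos: [395.5, 199.3, 306.2]
orientation: [180.0, -0.0, 95.2]
t 35.4 pos [395.5 199.3 306.2] yaw 95.2 -> spin total 0.004 shift total [ 0.7 -0.1  2.1] j7 -30.0
```

```bash
python3 -m pendant '[[-0.3,0.05,0,0],[-0.5,0.1,0,0],[-0.6,0.1,0,0],[-0.6,0.1,0,0],[-0.6,0.1,0,0],[-0.6,0.1,0,0],[-0.6,0.1,0,0],[-0.6,0.1,0,0]]' | grep -E "pos|ori"
python3 -m pendant '[[-0.6,0.1,0,0],[-0.6,0.1,0,0],[-0.6,0.1,0,0],[-0.6,0.1,0,0],[-0.6,0.1,0,0],[-0.6,0.1,0,0],[-0.6,0.1,0,0],[-0.6,0.1,0,0]]' | grep -E "pos|ori"
python3 -m pendant '[[-0.6,0,0,0],[-0.6,0,0,0],[-0.6,0,0,0],[-0.5,0,0,0],[-0.3,0,0,0],[0,0,0,0],[0,0,0,0],[0,0,0,0]]' | grep -E "pos|ori"
cat > rest.py <<'E'
from h import *
im,c=snap('wrist'); show(im,'w11.png',k=1); print(c['rvec'],c['tvec'])
for q in eyes.cut_out('wrist','rest')[:2]:
  m=q['region']; r=cv2.minAreaRect(np.argwhere(m)[:,::-1].astype(np.float32)); print(q['confidence'],m.sum(),r,onz(cv2.boxPoints(r),c,40))
  np.save('restmask.npy',m)
for q in eyes.search_frame('wrist','rest')[:2]: print(q['confidence'],toworld(q['position'],c))
s=robot.read_state(); print(s['tool_pos'],s['orientation'])
E
python3 rest.py
```

```text
tool_pos: [452.4, -17.9, 306.4]
orientation: [180.0, -0.0, 95.0]
tool_pos: [513.8, -253.1, 305.9]
orientation: [-180.0, 0.0, 95.0]
tool_pos: [525.2, -380.2, 305.9]
orientation: [-180.0, -0.1, 95.1]
[-2.9 -0.1 -0. ] [-489.3 -465.1  358.9]
0.68 6949 ((298.5, 139.0), (188.0, 43.0), 90.0) [[ 546.8 -208.5   40. ]
 [ 607.1 -202.7   40. ]
 [ 651.  -485.8   40. ]
 [ 579.3 -492.2   40. ]]
0.61 [ 593.7 -330.    35.7]
0.35 [ 709.2 -260.    84.6]
[ 525.5 -379.7  306.2] [180.   -0.   95.2]
```

```bash
cat > fit.py <<'E'
from h import *
from scipy.optimize import minimize
c=eyes.calibration('wrist'); m=np.load('restmask.npy'); V=213
print('rows',np.nonzero(m.any(1))[0][[0,-1]],[ (r,np.nonzero(m[r])[0][[0,-1]]) for r in range(50,230,25) if m[r].any()])
B=[(-9,9,-130,130,0,80),(9,55,-130,130,0,15)]
def sil(v):
    o=np.zeros(m.shape,np.uint8); cc,ss=np.cos(v[2]),np.sin(v[2])
    for x0,x1,y0,y1,z0,z1 in B:
        P=np.array([[x,y,z] for x in(x0,x1) for y in(y0,y1) for z in(z0,z1)],float)
        W=np.c_[v[0]+cc*P[:,0]-ss*P[:,1],v[1]+ss*P[:,0]+cc*P[:,1],P[:,2]]
        h=cv2.convexHull(proj(W,c).astype(np.float32)); cv2.fillConvexPoly(o,np.round(h*16).astype(np.int32),1,shift=4)
    return o>0
def cost(p):
    v=[p[0]*10,p[1]*10,p[2]*.05]; s=sil(v); return -(s&m)[:V].sum()/(s|m)[:V].sum()
best=min((minimize(cost,[57.5+dx,-33+dy,a],method='Nelder-Mead',options=dict(initial_simplex=np.array([57.5+dx,-33+dy,a])+np.array([[0,0,0],[1.5,0,0],[0,1.5,0],[0,0,1.5]]))) for dx in(0,2) for dy in(0,-2) for a in(1,3)),key=lambda r:r.fun)
v=[best.x[0]*10,best.x[1]*10,best.x[2]*.05]; print(v,np.degrees(v[2]),best.fun)
im=cv2.imread('pics/w11.png'); e=cv2.morphologyEx(sil(v).astype(np.uint8),cv2.MORPH_GRADIENT,np.ones((2,2))); im[e>0]=(0,255,0); im[(cv2.morphologyEx(m.astype(np.uint8),cv2.MORPH_GRADIENT,np.ones((2,2)))>0)]=(255,0,0); cv2.imwrite('pics/fit.png',im[20:250,180:430])
E
python3 fit.py
```

```text
rows [ 45 233] [(50, array([282, 295])), (75, array([277, 320])), (100, array([278, 318])), (125, array([278, 319])), (150, array([278, 318])), (175, array([278, 318])), (200, array([279, 317])), (225, array([282, 295]))]
[np.float64(577.0744997573577), np.float64(-345.51895565017793), np.float64(0.1326873661249327)] 7.6024260736657725 -0.9697822544808177
```

```bash
sed -i 's/V=213/V=240/' fit.py; python3 fit.py | tail -1
python3 -m pendant '[[0.3,-0.05,0,0],[0.5,-0.1,0,0],[0.6,-0.1,0,0],[0.6,-0.1,0,0],[0.6,-0.1,0,0],[0.6,-0.1,0,0],[0.6,-0.1,0,0],[0.6,-0.1,0,0]]' 0| grep -E "pos|ori"
python3 -m pendant '[[0.6,-0.1,0,0],[0.6,-0.1,0,0],[0.6,-0.1,0,0],[0.6,-0.1,0,0],[0.6,-0.1,0,0],[0.6,-0.1,0,0],[0.6,-0.1,0,0],[0.6,-0.1,0,0]]' | grep -E "pos|ori"
python3 -m pendant '[[0.6,0,0,0],[0.6,0,0,0],[0.6,0,0,0],[0.6,0,0,0],[0.3,0,0,0],[0,0,0,0],[0,0,0,0],[0,0,0,0]]' | grep -E "pos|ori"
python3 -c "
from h import *
plan(389.5,235.5,200,94.9)"
```

```text
[np.float64(576.8612261830482), np.float64(-344.63321120905914), np.float64(0.13221135803565)] 7.575152819135788 -0.9636060563967218
tool_pos: [467.5, -163.2, 305.9]
orientation: [180.0, -0.0, 95.2]
tool_pos: [405.8, 72.0, 306.5]
orientation: [180.0, -0.1, 95.2]
tool_pos: [395.0, 203.2, 306.1]
orientation: [-180.0, 0.0, 95.0]
t 39.6 pos [395.  203.2 306.1] yaw 95.0 -> spin total 0.001 shift total [ 0.7 -0.1  2.1] j7 -30.0
```

```bash
python3 -m pendant '[[0.3,-0.03,0.2,0],[0.35,-0.03,0.4,0],[0,0,0.6,0],[0,0,0.5,0],[0,0,0.3,0],[0,0,0,0],[0,0,0,0]]' | grep -E "pos|ori"
python3 -c "
from h import *
im,c=snap('wrist'); show(im,'w12.png',k=1)
P=[[393.4,189.7,150],[385.7,281.3,150]]; print('pred',proj(P,c))
for q in eyes.cut_out('wrist','template_a'):
  m=q['region']
  if im[m].mean()<140: continue
  v,u=np.nonzero(m); print(q['confidence'],m.sum(),im[m].mean(0),u.min(),u.max(),v.min(),v.max()); m=m&(im.min(2)>150); n,l,st,_=cv2.connectedComponentsWithStats(m.astype('uint8')); m=l==1+st[1:,4].argmax()
  r=cv2.minAreaRect(np.argwhere(m)[:,::-1].astype(np.float32)); print(r,onz(cv2.boxPoints(r),c,150))
plan(389.5,235.5,115,94.9)"
```

```text
tool_pos: [388.7, 236.0, 205.6]
orientation: [-179.9, 0.1, 95.0]
pred [[250.6 256.3]
 [251.1 150.9]]
0.63 6188 [201.  160.1 100.4] 239 315 127 227
((249.0, 212.5), (9.0, 0.0), -90.0) [[388.8 226.1 150. ]
 [388.8 226.1 150. ]
 [388.1 234.  150. ]
 [388.1 234.  150. ]]
t 40.3 pos [389.7 236.9 207.1] yaw 95.0 -> spin total 0.002 shift total [-0.  -0.   1.8] j7 -29.0
```

```bash
python3 -m pendant '[[0,0,0.4,0],[0,0,0.5,0],[0,0,0.5,0],[0,0,0.3,0],[0,0,0.1,0],[0,0,0,0],[0,0,0,0]]' 0 | grep -E "pos|ori|force"
python3 -m pendant '[[0,0,0,0],[0,0,0,0],[0,0,0,0],[0,0,0,0],[0,0,0,0],[0,0,0,0],[0,0,0,0],[0,0,0,0]]' 1 60
python3 -m pendant '[[0,0,0,0],[0,0,0,0],[0,0,0,0],[0,0,0,0]]'| grep -E "pos|ori|force|width"
python3 -m pendant '[[0,0,-0.1,0],[0,0,-0.2,0],[0,0,-0.3,0],[0,0,-0.4,0],[0,0,-0.4,0],[0,0,-0.4,0],[0,0,-0.3,0],[0,0,0,0]]'
python3 -c "
from h import *
plan(430,0,230)"
```

```text
tool_pos: [389.9, 237.3, 117.3]
orientation: [179.9, -0.1, 95.1]
force: [-0.4, 0.6, 0.3]
grip_force: 0.0
time: 41.52
tool_pos: [389.1, 236.8, 116.3]
orientation: [180.0, -0.0, 95.1]
force: [-1.0, -0.9, 2.1]
grip_width: 5.7
grip_force: 60.0
tool_pos: [389.1, 236.8, 116.3]
orientation: [180.0, -0.0, 95.1]
force: [-1.4, 0.2, 4.2]
grip_width: 5.5
grip_force: 60.0
time: 42.52
tool_pos: [390.4, 237.5, 224.2]
orientation: [179.8, -0.2, 95.1]
force: [0.5, 0.4, -2.4]
grip_width: 6.0
grip_force: 60.0
t 42.5 pos [390.4 237.5 224.2] yaw 95.1 -> spin total 0.0 shift total [-4.8  0.4 -0.1] j7 -30.0
```

```bash
python3 -m pendant '[[-0.2,0.03,0,0],[-0.4,0.04,0,0],[-0.5,0.06,0,0],[-0.5,0.06,0,0],[-0.5,0.06,0,0],[-0.5,0.06,0,0],[-0.5,0.06,0,0],[-0.5,0.06,0,0]]' | grep -E "pos|ori"
python3 -m pendant '[[-0.5,0.1,0,0],[-0.5,0.1,0,0],[-0.5,0.1,0,0],[-0.5,0.1,0,0],[-0.5,0.1,0,0],[-0.5,0.1,0,0],[-0.5,0.1,0,0],[-0.5,0.1,0,0]]' | grep -E "pos|ori"
python3 -m pendant '[[-0.5,0.1,0,0],[-0.5,0.1,0,0],[-0.5,0.1,0,-0.01],[-0.5,0.1,0,-0.01],[-0.4,0.1,0,-0.01],[-0.3,0,0,0],[0,0,0,0],[0,0,0,0]]' | grep -E "pos|ori"
python3 -c "
from h import *
plan(543.2,-349,200,97.6)"
```

```text
tool_pos: [425.2, 56.9, 219.9]
orientation: [-179.9, 0.1, 95.1]
tool_pos: [482.6, -138.1, 219.8]
orientation: [-179.8, -0.0, 95.1]
tool_pos: [520.8, -269.1, 219.7]
orientation: [-179.8, -0.0, 97.5]
t 44.5 pos [ 520.8 -269.1  219.7] yaw 97.5 -> spin total -0.001 shift total [-1.6  0.2  0.4] j7 48.0
```

```bash
python3 -m pendant '[[-0.3,0.04,0,0],[-0.5,0.06,0,0],[-0.5,0.06,0,0],[-0.3,0.04,0,0],[0,0,0.3,0],[0,0,0.5,0],[0,0,0.5,0],[0,0,0.4,0]]' | grep -E "pos|ori"
python3 -m pendant '[[0,0,0.2,0],[0,0,0,0],[0,0,0,0],[0,0,0,0]]' | grep -E "pos|ori|force"
python3 -c "
from h import *
plan(543.3,-349.5,107,97.6)"
```

```text
tool_pos: [542.3, -343.9, 133.7]
orientation: [-179.9, -0.1, 97.8]
tool_pos: [543.8, -346.3, 127.4]
orientation: [179.9, 0.1, 97.7]
force: [0.0, -0.5, -2.3]
grip_force: 60.0
t 45.5 pos [ 543.8 -346.3  127.4] yaw 97.7 -> spin total 0.001 shift total [-0.1 -0.   0.4] j7 58.0
```

```bash
python3 -m pendant '[[0,0,0.2,0],[0,0,0.1,0],[0,0,0,0],[0,0,0,0]]' | grep -E "pos|force: \["
for i in 1 2 3 4; do python3 -m pendant '[[0,0,0.03,0],[0,0,0,0],[0,0,0,0]]' | grep -E "tool_pos|force: \["; done
```

```text
tool_pos: [543.0, -346.0, 110.9]
force: [0.2, -0.1, -2.6]
tool_pos: [543.2, -346.2, 109.7]
force: [0.3, -1.0, -1.7]
tool_pos: [543.2, -346.1, 108.1]
force: [-0.8, 0.2, -2.3]
tool_pos: [543.1, -346.1, 106.5]
force: [0.3, 0.2, -1.6]
tool_pos: [543.4, -346.2, 106.4]
force: [-2.3, 2.2, 7.8]
```

```bash
python3 -m pendant '[[0,0,0,0],[0,0,0,0],[0,0,0,0],[0,0,0,0],[0,0,0,0],[0,0,0,0]]' 0.5 5 | grep -E "pos|force: \[|width"
python3 -m pendant '[[0,0.1,0,0],[0,0.1,0,0],[0,0.1,0,0],[0,0.1,0,0],[0,0,0,0],[0,0,0,0]]' | grep -E "pos|force: \["
for i in 1 2 3 4 5; do python3 -m pendant '[[0,0.08,0,0],[0,0,0,0],[0,0,0,0]]' | grep -E "tool_pos|force: \["; done
python3 -c "
from h import *
b,cs=snap('side'); show(b,'s11.png')
for q in eyes.search_frame('side','template_a'): print(q['confidence'],toworld(q['position'],cs))"
```

```text
tool_pos: [543.2, -346.1, 105.0]
force: [0.1, 0.0, -0.2]
grip_width: 22.1
tool_pos: [563.5, -343.2, 105.0]
force: [0.5, -0.1, -0.5]
tool_pos: [567.1, -342.9, 105.2]
force: [0.3, 0.3, -0.1]
tool_pos: [571.1, -342.3, 105.1]
force: [-0.1, -0.3, -0.2]
tool_pos: [575.1, -341.7, 105.1]
force: [1.1, -0.6, -0.6]
tool_pos: [579.1, -341.1, 105.1]
force: [-0.7, 0.4, 0.0]
tool_pos: [583.1, -340.7, 105.1]
force: [-0.5, -0.3, 0.1]
0.89 [ 548.6 -337.1   59.2]
0.88 [365.  402.1 103.2]
0.81 [268.3 289.5  77. ]
```

```bash
for i in 1 2 3; do python3 -m pendant '[[0,0.05,0,0],[0,0,0,0],[0,0,0,0]]' | grep -E "tool_pos|force: \["; done
python3 -c "
from h import *
for n in ('side','wrist','top'):
  b,cs=snap(n); show(b,'z_'+n+'.png',k=1)
  for q in eyes.search_frame(n,'template_a')[:4]: print(n,q['confidence'],toworld(q['position'],cs))
  for q in eyes.cut_out(n,'template_a')[:4]:
    v,u=np.nonzero(q['region']); print(u.min(),u.max(),v.min(),v.max(),len(u),b[q['region']].mean(0))"
```

```text
tool_pos: [585.2, -340.5, 105.1]
force: [-1.5, -0.3, 0.7]
tool_pos: [587.8, -340.1, 105.1]
force: [-1.2, -0.4, 0.7]
tool_pos: [590.5, -339.7, 105.1]
force: [-0.7, 0.1, 0.9]
side 0.96 [268.3 286.2  80.5]
side 0.86 [362.4 399.8 101.4]
side 0.83 [ 544.6 -341.9   61.4]
side 0.64 [581.6  49.7   5.2]
260 289 318 383 1128 [89.2 42.3 97.1]
330 364 277 367 1626 [155.5  83.3  94.1]
185 279 130 269 3174 [92.  87.1 81.7]
280 306 124 164 447 [199.2 187.2 175.9]
wrist 0.78 [ 562.2 -330.9   87.9]
158 265 139 318 9330 [189.6 182.5 170.7]
top 0.69 [275.4 266.  133.4]
top 0.61 [364.  395.1  93. ]
156 184 288 305 92 [197.  140.7 151.4]
110 152 259 266 168 [101.4  54.  102.9]
```

```bash
python3 -c "
from h import *
s=cv2.imread('pics/z_side.png');w=cv2.imread('pics/z_wrist.png')
o=np.zeros((600,800,3),np.uint8)
o[:300,:400]=cv2.resize(s[100:175,235:335],(400,300),interpolation=cv2.INTER_CUBIC)
o[:300,400:]=cv2.resize(w[90:330,110:430],(400,300))
o[300:,:400]=cv2.resize(s[110:260,160:360],(400,300))
o[300:,400:]=cv2.resize(w,(400,300))
cv2.imwrite('pics/c4.png',o)
cs=eyes.calibration('side'); print((proj([[540,-350,0],[543.4,-346,0],[577-9,-346,80],[540+29,-346,105]],cs)-[235,100])*4)"
```

```text
[[242.4 239. ]
 [237.5 240.6]
 [214.8 156.3]
 [214.9 130. ]]
```

View pics/c4.png

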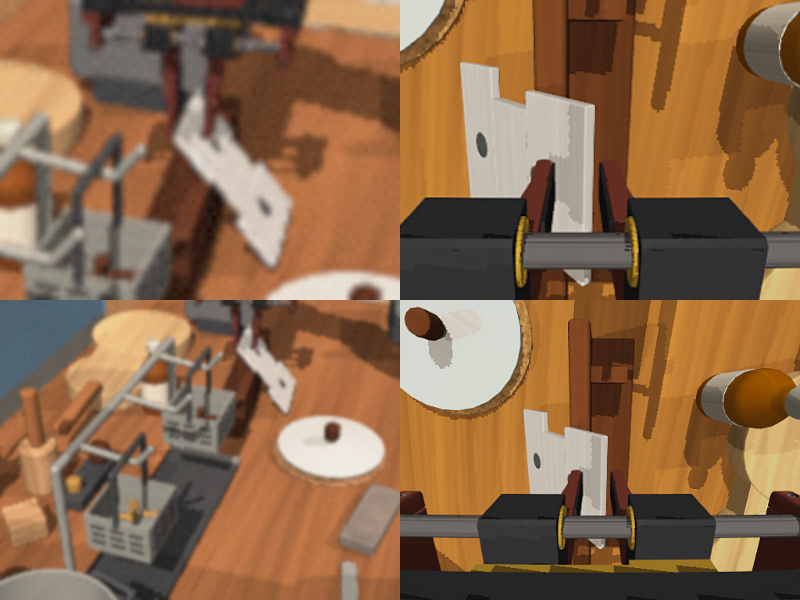

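```bash
python3 -c "
from h import *
cs=eyes.calibration('side')
F=onz(np.array([[275,268],[291,203]])/4+[235,100],cs,0); print(F)
# foot corners from wrist crop (crop scale 1.25, offset 110,90): left foot corner near (478,195)->?; head corners
c=eyes.calibration('wrist')
H=np.array([[527,92],[594,104]])-[400,0]; print([onz(H/1.25+[110,90],c,z) for z in (110,120,130)])
L=np.array([[461,63],[498,68]])-[400,0]; print(onz(L/1.25+[110,90],c,0))
"
```

```text
[[ 500.3 -313.2    0. ]
 [ 515.2 -427.6    0. ]]
[array([[ 562. , -298.1,  110. ],
       [ 593.3, -299.6,  110. ]]), array([[ 563.2, -296.3,  120. ],
       [ 592.5, -297.6,  120. ]]), array([[ 564.4, -294.4,  130. ],
       [ 591.7, -295.7,  130. ]])]
[[ 496.6 -302.9    0. ]
 [ 525.  -303.     0. ]]
```

```bash
python3 -m pendant '[[0,-0.05,0,0],[0,-0.05,0,0],[0,-0.1,0,0],[0,-0.1,0,0],[0,0,0,0],[0,0,0,0]]' -0.5| grep -E "pos|force: \["
python3 -m pendant '[[0,0,0,0],[0,0,0,0],[0,0,0,0],[0,0,0,0],[0,0,-0.1,0],[0,0,-0.3,0],[0,0,-0.5,0],[0,0,-0.5,0]]' | grep -E "pos|force: \["
python3 -m pendant '[[0,-0.3,-0.4,0],[0,-0.4,-0.4,0],[0,-0.4,0,0],[0,-0.4,0,0],[0,-0.4,0,0],[0,0,0,0],[0,0,0,0]]' | grep -E "pos|force: \["
cat > tf.py <<'E'
from h import *
from scipy.optimize import minimize
import sys
R=(576.9,-345,.1325)
OUT=np.array([[-55,0],[55,0],[55,50],[36,50],[36,90],[46,90],[46,140],[-46,140],[-46,90],[-36,90],[-36,50],[-55,50]],float)
def pose(v):  # v: foot x',y' in rest frame, lean, extra yaw
    a=R[2]+v[3]; c,s=np.cos(R[2]),np.sin(R[2]); f=np.array([R[0]+c*v[0]-s*v[1],R[1]+s*v[0]+c*v[1],0])
    n=np.array([np.cos(a),np.sin(a),0]); w=np.array([-np.sin(a),np.cos(a),0]); up=np.array([0,0,np.cos(v[2])])+n*np.sin(v[2])
    return f,w,up
def sil(v,c,sh):
    f,w,up=pose(v); P=f+OUT[:,:1]*w+OUT[:,1:]*up; o=np.zeros(sh,np.uint8); nn=np.cross(w,up)
    for k in (-3,3): cv2.fillPoly(o,[np.round(proj(P+k*nn,c)*16).astype(np.int32)],1,shift=4)
    return o>0
views=[]
for n in ('side','wrist'):
    im,c=snap(n); show(im,'tf_'+n+'.png',k=1); p0=proj([[530,-350,50]],c)[0]
    for q in eyes.cut_out(n,'template_a'):
        m=q['region']; v,u=np.nonzero(m)
        if q['confidence']>.4 and np.hypot(u.mean()-p0[0],v.mean()-p0[1])<60: views.append((m,c)); print(n,q['confidence'],m.sum(),u.min(),u.max(),v.min(),v.max()); break
def cost(p):
    v=[p[0]*10,p[1]*10,p[2]*.1,p[3]*.1]; t=0
    for m,c in views: s=sil(v,c,m.shape); t-=(s&m).sum()/(s|m).sum()
    return t/len(views)
best=None
for x in (-7,-4):
  for l in (3,6):
    p=np.array([x,-1,l,0]); r=minimize(cost,p,method='Nelder-Mead',options=dict(maxiter=400,initial_simplex=np.vstack([p,p+np.diag([1,1.5,1.5,1])])))
    if best is None or r.fun<best.fun: best=r
v=[best.x[0]*10,best.x[1]*10,best.x[2]*.1,best.x[3]*.1]; print('IoU',best.fun,'foot in rest frame',v[:2],'lean',v[2],'yaw',v[3],'foot',pose(v)[0])
E
python3 tf.py
```

```text
tool_pos: [574.9, -342.0, 105.2]
force: [0.4, 0.0, 0.2]
tool_pos: [575.0, -341.8, 176.6]
force: [0.3, 0.5, 0.1]
tool_pos: [480.8, -355.1, 216.6]
force: [0.8, 0.5, 0.2]
side 0.72 441 282 303 122 167
wrist 0.87 6858 279 368 132 242
IoU -0.9342387707357818 foot in rest frame [np.float64(-52.59193054282061), np.float64(-1.3192766329096508)] lean 0.4543484666486247 yaw 0.005351250557061024 foot [ 524.9 -353.3    0. ]
```

```bash
python3 -m pendant '[[0.3,0.3,-0.5,0],[0.3,0.3,-0.5,0],[0.2,0.2,-0.3,0],[0,0,0,0],[0,0,0,0],[0,0,0,0],[0,0,0,0],[0,0,0,0]]' | grep -E "pos|force: \["
python3 tf.py
python3 -c "
from h import *
for n in ('side','top'):
  b,c=snap(n)
  for t in ('basket_a','lid','plane','bottle','jar','mallet','offcut'):
    for q in eyes.search_frame(n,t)[:2]:
      if q['confidence']>.4: print(n,t,round(q['confidence'],2),toworld(q['position'],c))
print(robot.read_state()['time'])"
```

```text
tool_pos: [514.4, -310.1, 279.2]
force: [-0.4, -0.0, -0.5]
side 0.87 416 282 302 123 166
wrist 0.92 3683 252 311 156 248
IoU -0.9114738795318298 foot in rest frame [np.float64(-51.231589709470725), np.float64(-2.6756086714533804)] lean 0.45399607310229295 yaw 0.035898454692718317 foot [ 526.5 -354.4    0. ]
side basket_a 0.65 [576.2 -72.1 120.5]
side lid 0.76 [ 406.2 -219.7   15.3]
side plane 0.57 [722.1 -11.7  24.8]
side bottle 0.64 [ 718.6 -237.3   64.3]
side jar 0.59 [726.3 260.6  79.3]
side mallet 0.84 [791.2  11.2  76. ]
side offcut 0.68 [756.2 113.6  32.9]
top basket_a 0.74 [ 712.4 -248.1   87.8]
top basket_a 0.66 [579.3 -92.3  98.7]
top lid 0.93 [ 408.1 -227.8   19.9]
top plane 0.92 [727.5 -24.2  18.4]
top bottle 0.88 [ 711.8 -247.8   86.9]
top jar 0.96 [714.3 250.7  78.6]
top mallet 0.71 [786.6   4.4  71.6]
top offcut 0.76 [757.9 101.6  38.5]
top offcut 0.53 [ 413.1 -228.7   15. ]
54.0167
```

```bash
python3 -c "
from plant import order; print(order.close_job())"
```

```text
the job is handed in; nothing more can be done
None
```

I handed the job in at about 54 s; the hand-in call returned no verdict. By my last camera checks, the lid lay knob up in the middle of the mat. The pot basket and the one bench basket hung on separate hooks. The single silver template leaned on the rest board at about 0.45 rad, and none of the bystanders had moved.

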